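Find the wedge packer and level the hub bed

ROBOT

A 6-joint arm with a two-finger parallel gripper is mounted at the origin on the work surface. World frame = base frame: x ahead of the robot, y to its left, z up, the work surface at z = 0. Lengths are in m, angles in rad, forces in N, time in s.
With the tool pointing down it reaches from about 0.15 to 0.775 m from the base axis. Payload 6.1 kg.
Tool frame: the origin (TCP) lies midway between the tips of the shut fingers; the grasp point (between the pads) lies 19 mm behind it (r.tcp_to_grasp is the distance from the TCP to the grasp point, in m); z points along the fingers, y is the direction in which the jaws open and shut (so a half turn about z gives the same grasp; the last joint's range is limited). The gripper opens to 85 mm and grips with 20 to 120 N. Pads are 22 mm wide; open, the fingers measure 114 mm over their backs; the gripper's body (76 mm by 85 mm) begins 54 mm behind the grasp point. The pads swing forward as they close: fully open they stand 13 mm farther back than shut.
Start: joints at [-1.202, 0.126, -0.04, 1.405, 0, 1.571], TCP at [0.189, -0.49, 0.192] pointing down, gripper open.
Joint ranges: [-2.72, 2.72], [-0.95, 1.95], [-1.27, 1.35], [-1.78, 2.02], [-1.46, 1.47], [-3.14, 3.14]. Speed limits (rad/s): [2.39, 2.39, 3.01, 3.14, 3.14, 3.14].

INTERFACE

Orientations are given as a unit quaternion [w, x, y, z].
In Python, from station import r gives the robot as it stands.
- The arm moves only by the tool arm_command, never from a script. Its argument "steps" is a list of rows, each an object with "dp": the shift along the tool's x, y, z in mm, a list of three; "turn": the turn about the tool's z in rad; "hand": the opening in per cent of the stroke, from 0 (shut) to 100 (fully open). In form: [{"dp": [dx, dy, dz], "turn": turn, "hand": hand}, ...]. A call has 1 to 20 rows; each row shifts and turns the commanded pose from where the row before left it, along the tool's axes as they then stand; what a row does not reach is not made up. A row lasts 1/8 s, in which the tool goes at most 62.5 mm and 10.7 degrees, less where a joint would pass 70% of its speed; a pose out of reach is approached as far as the arm can. A call is refused whole if a number of a shift passes 62.5 or a number of a turn 0.188, either way. A call with a gripper value outside its range is refused whole. The fingers move at their own pace and stop on an object; the grip force is fixed at half the most. Time passes only in rows, so rows that do not move let the fingers close. It gives the time, the measured TCP pose, the force and the opening at its end, in the units of the state.
- r.state(): the state, without advancing time (a new reading comes with each control period).
- r.capture(name): name is "scene" or "top" or "wrist"; returns a dict with "pixels" (480x640x3 uint8, red, green, blue), "fx", "fy", "cx", "cy" (pixels), "R" (3x3) and "t" (3): a world point X has camera coordinates R X + t. Camera axes: x right, y down, z forward; pixel columns grow to the right and rows downward; lengths in m; the calibration is good to about 2 mm. A picture is of the moment at which its call begins. There is no depth.
- r.sign_off(): hands the job in, once; it reports no verdict.
The state is a dict: "time_s": time; "q": joint angles; "joint_velocities": joint speeds; "effort": joint torques, N m; "tool_pos": TCP position; "eef_rot": TCP orientation; "contact_force": force on the tool from outside, world axes, zero at the start; "ft_torque": the same for the moment, N m; "finger_gap": opening from 0.0 (shut) to 1.0 (fully open).
Only numpy, scipy, OpenCV 4.12 (cv2) and the standard library are available. Lean on these libraries where they do the work, as an engineer would, in place of code of your own. Each camera call takes 0.05 s, during which the arm holds its last target. There are 200 camera calls.

TASK

The hub bed is low at its front. Open the closed cases on the rack until you find the one with the wedge packer, take the wedge out and slide it, thin end first and straight, under the middle of the bed's front edge, flat on the worktop, until the bubble of the level on the bed rests between its two lines. Leave the other packers in their cases and do not disturb the other things on the worktop; the lids may stay open.

Things in the scene. Friction and masses are not known exactly. Their poses are not given: they have to be found in the camera images.
- rack: Fixed dark steel base, 150 x 284 x 6 mm, with three equal grey hinged cases, centred at x = -30, y = +100 (left), 0 (middle), -100 mm (right). Origin on the worktop; x points to the hinge side, away from the robot. Case: 130 (x) x 70 (y) mm, 75 high closed; base walls 4 mm thick, up to 30 mm above the worktop, the rest is lid. Hinge line along y at x = +35, z = 30.5. Placed anew each run.
- wedge: Wedge packer, bright steel, 112 x 36 mm, 0.3 kg, in one of the closed cases. Origin: centre of underside; x to the thin end, which points to the hinge side. Top slopes evenly from 3 mm high at x = +56 to 21 mm at x = -34, then level to the heel, x = -56. Upright grip lug at x = -45: 20 (x) x 22 (y) mm, top 54 mm above the underside; pinch its 22 mm width about 42 mm up.
- wedge_tip (a point): Middle of the wedge's thin end, on its underside.
- flat: Flat packer: the same length, width and grip lug as the wedge but evenly 18 mm thick. In another of the cases; not wanted.
- stepped: Stepped packer: the same length, width and grip lug, its top in three level steps of 6, 12 and 20 mm. In the remaining case; not wanted.
- bed: Hub bed's fixed green foot, left or right of the rack. x runs from the low front (robot side) to the rear hinge line at x = 125, z = 13 mm. Carries a hinged aluminium plate 180 x 150 x 14 mm, front edge at x = -50, with hub on blue ring (left) and spirit level (right). 108 mm free between two small rests under the front. Origin 0 to 3 mm above the worktop, so the wedge depth needed varies.
- bed_edge (a point): Middle of the plate's front lower edge where it is when the plate is level (fixed point, 13 mm above the bed's origin; the edge itself hangs 7 mm lower at the start). The wedge goes in here, along the bed's x axis.
- plate (a joint): Tilt of the bed's plate, rad: 0 level, negative front low; starts at its lower stop, -0.04, grows as the front is raised, at most 0.06. Swings freely, held by its weight only (about 4 N at the front edge; the wedge's ground faces slide easily, friction about 0.25, so pushing it in takes 3 to 8 N; it stays where it is left).
- bubble_mid (a point): White bubble, 16 mm long, in the yellow-green vial of the level. It runs along x towards the plate's high end, 0.6 mm per mrad of tilt. Centred, it lies midway between the vial's two black lines (25 mm apart, 4 mm to spare each side), at x = +35, y = -52 mm in the bed's frame.
- bearing: Polished steel bearing ring, 84 mm across, 20 mm high. Bystander.
- bushing: Bronze bushing, 52 mm across, 50 mm high, standing between rack and bed. Bystander.
- support_ring: Blue press support ring, 100 mm across, 25 mm high. Bystander.
- arbor: Dark steel arbor, 130 mm tall, standing on its 60 mm flange. Bystander.
- wrench: Open-ended steel wrench lying flat. Bystander.
- oil: White oil bottle, 56 mm across, 130 mm tall. Bystander.
- lid_left (a joint): Angle of the left case's lid in rad: 0 closed, growing as the front swings up and over to the rear, up to 1.75. The hinge is stiff (0.15 N m) and the lid, 0.15 kg, stays where it is left.
- tab_left (a point): Grip point of the left lid's black tab, which sticks out 30 mm from the middle of the lid's front; the tab is 18 mm wide (along the rack's y) and 12 mm thick. Moves with the lid; 146 mm from the hinge line in x and 16 mm above it when closed.
- floor_left (a point): Centre of the left case's inner floor (122 x 62 mm), 10 mm above the worktop.
- lid_middle (a joint): Angle of the middle case's lid in rad: 0 closed, growing as the front swings up and over to the rear, up to 1.75. The hinge is stiff (0.15 N m) and the lid, 0.15 kg, stays where it is left.
- tab_middle (a point): Grip point of the middle lid's black tab, which sticks out 30 mm from the middle of the lid's front; the tab is 18 mm wide (along the rack's y) and 12 mm thick. Moves with the lid; 146 mm from the hinge line in x and 16 mm above it when closed.
- floor_middle (a point): Centre of the middle case's inner floor (122 x 62 mm), 10 mm above the worktop.
- lid_right (a joint): Angle of the right case's lid in rad: 0 closed, growing as the front swings up and over to the rear, up to 1.75. The hinge is stiff (0.15 N m) and the lid, 0.15 kg, stays where it is left.
- tab_right (a point): Grip point of the right lid's black tab, which sticks out 30 mm from the middle of the lid's front; the tab is 18 mm wide (along the rack's y) and 12 mm thick. Moves with the lid; 146 mm from the hinge line in x and 16 mm above it when closed.
- floor_right (a point): Centre of the right case's inner floor (122 x 62 mm), 10 mm above the worktop.

How it is judged:
On the way, in this order (a step that is already met when the one before it is completed fails the run):
1. the lid of the case that holds the wedge is open, with the wedge still inside (((value of joint lid_left above 0.9 rad and distance between wedge and floor_left below 0.03 m) or (value of joint lid_middle above 0.9 rad and distance between wedge and floor_middle below 0.03 m) or (value of joint lid_right above 0.9 rad and distance between wedge and floor_right below 0.03 m))), for 0.2 s.
2. the wedge has been lifted out of its case (height (world z) of wedge above 0.035 m), for 0.1 s.
At the end, for the whole second after the job is handed in: The plate is still and level within 0.008 rad; the wedge lies flat on the worktop, at rest, thin end at least 30 mm in past the plate's front edge, within 35 mm of its middle and 0.25 rad of the bed's x axis. Other packers and bystanders are within 30 mm of their starts; lids as you like (value of joint plate between -0.008 and 0.008 rad and velocity of joint plate between -0.02 and 0.02 rad/s and angle between wedge's own z axis and vertical below 0.04 rad and height (world z) of wedge below 0.004 m and linear speed of wedge below 0.01 m/s and x of wedge_tip in the frame of bed above -0.02 m and y of wedge_tip in the frame of bed_edge between -0.035 and 0.035 m and angle between the x axis of wedge and the x axis of bed, either way round below 0.25 rad); the robot touches nothing.
It fails at once if another packer is taken or shoved about (moved more than 30 mm) (distance of any of flat, stepped from where it was at the start of the episode above 0.03 m).
It fails at once if a bystander is disturbed (moved more than 30 mm) (distance of any of bearing, bushing, support_ring, arbor, wrench, oil from where it was at the start of the episode above 0.03 m).
It also fails if it takes over 72 s, if anything falls off the work surface, if the arm or the gripper's body presses on something with over 40 N, if the wrist force passes 120 N, or if a joint passes its speed limit or range.

## Working session

There is one attempt and no reset: what is moved stays moved. The work goes in short steps, Python scripts to look and compute and a tool call to move; the robot and the scene stay as the last step left them, time stands still between calls to the robot, and variables do not carry over. Pictures are saved under pics/ and viewed, about 8 in all and at most 12, crops included, and the job is handed in when it is done.

Besides the shell and the picture viewer there is one more tool, called after "Emit:" as a command line: name --argument value ..., lists and objects as JSON in quotes. arm_command: Moves the arm, as the interface text tells. Its arguments: {"type":"object","properties":{"steps":{"type":"array","items":{"type":"object","properties":{"dp":{"type":"array","items":{"type":"number"}},"turn":{"type":"number"},"hand":{"type":"number"}}}}},"required":["steps"]}

```bash
mkdir -p pics; cat > h.py <<'E'
import numpy as np, cv2
from station import r
def cap(n,f=None):
    c=r.capture(n); 
    if f: cv2.imwrite('pics/'+f,c['pixels'][:,:,::-1])
    return c
def ray(c,u,v,z):
    R=np.array(c['R']);t=np.array(c['t']);o=-R.T@t
    d=R.T@np.array([(u-c['cx'])/c['fx'],(v-c['cy'])/c['fy'],1]);return o+d*(z-o[2])/d[2]
def proj(c,X):
    p=np.array(c['R'])@np.array(X)+np.array(c['t']);return c['fx']*p[0]/p[2]+c['cx'],c['fy']*p[1]/p[2]+c['cy']
E
python3 - <<'E'
from h import *
for n in('top','scene'):
    c=cap(n,n+'1.png');print(n,c['fx'],-np.array(c['R']).T@np.array(c['t']),np.array(c['R']).round(3).tolist())
s=r.state();print(s['tool_pos'],s['eef_rot'],s['finger_gap'],r.tcp_to_grasp)
E
```

```text
top 444.3253864193942 [ 0.42689611 -0.02190853  1.41068631] [[0.011, -1.0, -0.022], [-0.996, -0.009, -0.09], [0.09, 0.023, -0.996]]
scene 596.2322593930442 [1.40538522 0.22382556 1.31863788] [[-0.285, 0.959, 0.004], [0.783, 0.235, -0.576], [-0.553, -0.161, -0.817]]
[ 0.18911938 -0.48932887  0.19091351] [-6.82214116e-04  9.83044344e-01  1.83366669e-01 -1.32264863e-04] 0.9996796570526437 0.0187
```

View pics/top1.png

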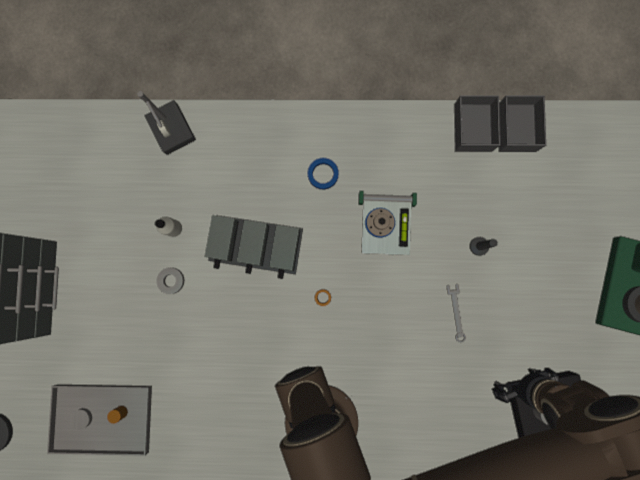

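View pics/scene1.png

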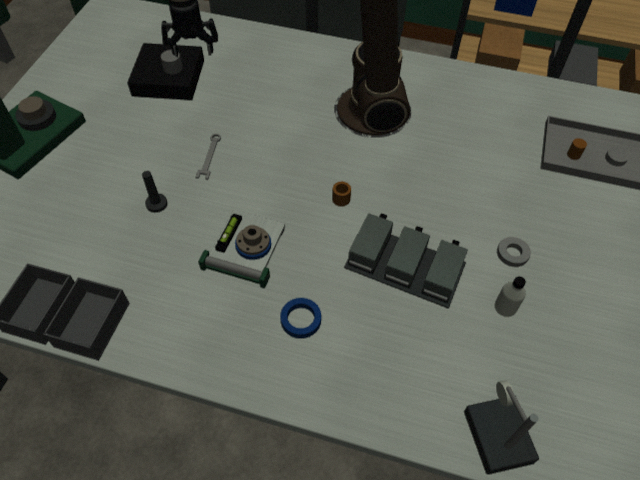

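The top view shows the rack at about (253,244), with its tabs at (217,266), (249,269) and (281,274). The bed is at (388,228), with the level at (405,227). The scene view agrees: the bushing stands between them and the wrench lies to the right.

```bash
python3 - <<'E'
from h import *
c=cap('top');p=c['pixels'].astype(int);b=p.max(2)
sub=(b<45).astype(np.uint8);m=np.zeros_like(sub);m[255:285,205:300]=sub[255:285,205:300]
n,l,s,ce=cv2.connectedComponentsWithStats(m)
for i in range(1,n):
    if s[i,4]>6: print('dark',s[i],ce[i].round(1),ray(c,*ce[i],.0465).round(4))
R,G,B=p[...,0],p[...,1],p[...,2]
def comps(m,x0,y0,x1,y1,z,name,mn=8):
    k=np.zeros(m.shape,np.uint8);k[y0:y1,x0:x1]=m[y0:y1,x0:x1]
    n,l,s,ce=cv2.connectedComponentsWithStats(k)
    for i in range(1,n):
        if s[i,4]>=mn:
            q=cv2.minAreaRect(np.argwhere(l==i)[:,::-1].astype(np.float32))
            print(name,s[i].tolist(),ce[i].round(1),ray(c,*ce[i],z).round(4),[np.round(x,1) for x in q], 'corners',[ray(c,*x,z)[:2].round(3).tolist() for x in cv2.boxPoints(q)])
comps((G>R*1.5)&(G>30)&(B<G*.9),350,180,425,215,.02,'green')
comps((b<50),395,195,420,255,.045,'levelbox')
comps((G>B*2)&(G>90),395,195,420,255,.05,'vial')
comps((abs(R-G)<25)&(b<110)&(b>15),195,205,310,282,.075,'rack',200)
w=cap('wrist');print(-np.array(w['R']).T@np.array(w['t']))
a=cv2.resize(p[180:310,195:425].astype(np.uint8)[:,:,::-1],None,fx=3.4,fy=3.4,interpolation=cv2.INTER_CUBIC);cv2.imwrite('pics/crop.png',a)
E
```

```text
dark [228 255   5   6  26] [229.8 257.4] [0.4961 0.2871 0.0465]
dark [261 255   4  11  26] [262.1 259.8] [0.4897 0.1871 0.0465]
dark [293 255   4  16  19] [294.3 262.3] [0.4831 0.0877 0.0465]
dark [214 259   7   9  46] [216.5 262.9] [0.4786 0.328  0.0465]
dark [246 264   7   9  46] [248.4 268. ] [0.464  0.2287 0.0465]
dark [278 269   7   9  43] [280.5 272.9] [0.4502 0.1295 0.0465]
green [359, 192, 4, 12, 39] [360.8 197.8] [ 0.6903 -0.1177  0.02  ] [array([360.5, 197.5]), array([11.,  3.]), np.float64(90.0)] corners [[0.709, -0.112], [0.709, -0.122], [0.674, -0.122], [0.674, -0.112]]
green [413, 194, 3, 12, 35] [414.  199.3] [ 0.6864 -0.2852  0.02  ] [array([414. , 199.5]), array([11.,  2.]), np.float64(90.0)] corners [[0.703, -0.282], [0.704, -0.289], [0.668, -0.288], [0.668, -0.282]]
levelbox [400, 209, 8, 37, 105] [402.2 226.7] [ 0.5961 -0.2437  0.045 ] [array([403.1, 227. ]), array([ 6.9, 36.2]), np.float64(1.8)] corners [[0.539, -0.234], [0.652, -0.238], [0.651, -0.259], [0.539, -0.255]]
vial [402, 213, 5, 28, 102] [403.8 227.4] [ 0.5935 -0.2476  0.05  ] [array([404. , 226.5]), array([27.,  4.]), np.float64(90.0)] corners [[0.638, -0.243], [0.638, -0.255], [0.555, -0.254], [0.554, -0.242]]
rack [205, 215, 98, 64, 4459] [253.6 244.8] [0.5336 0.2094 0.075 ] [array([252.9, 247. ]), array([92.8, 53.6]), np.float64(8.9)] corners [[0.467, 0.362], [0.629, 0.342], [0.587, 0.061], [0.427, 0.083]]
[ 0.25477307 -0.46402029  0.37260059]
```

View pics/crop.png

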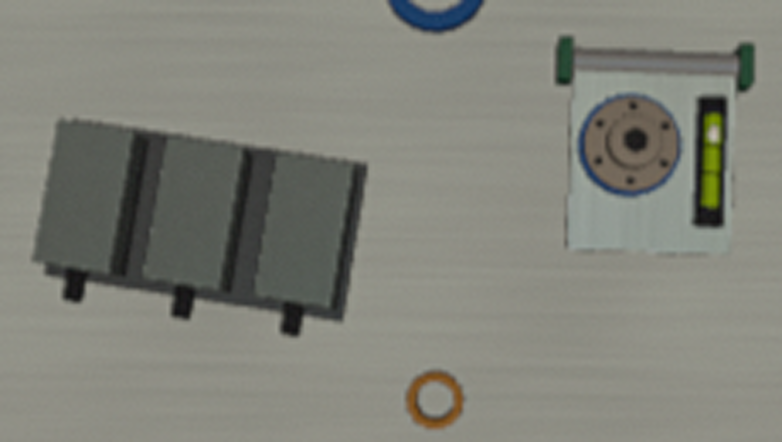

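The top view gives consistent geometry: the tabs are 100 mm apart and the rack yaw is about -0.142. I'm moving above the right tab.

Emit:
arm_command --steps '[{"dp":[31,-32.3,4.7],"turn":0,"hand":50},{"dp":[31,-32.3,4.7],"turn":0,"hand":50},{"dp":[31,-32.3,4.7],"turn":0,"hand":50},{"dp":[31,-32.3,4.7],"turn":0,"hand":50},{"dp":[31,-32.3,4.7],"turn":0,"hand":50},{"dp":[31,-32.3,4.7],"turn":0,"hand":50},{"dp":[31,-32.3,4.7],"turn":0,"hand":50},{"dp":[31,-32.3,4.7],"turn":0,"hand":50},{"dp":[31,-32.3,4.7],"turn":0,"hand":50},{"dp":[31,-32.3,4.7],"turn":0,"hand":50},{"dp":[31,-32.3,4.7],"turn":0,"hand":50},{"dp":[31,-32.3,4.7],"turn":0,"hand":50},{"dp":[31,-32.3,4.7],"turn":0,"hand":50},{"dp":[31,-32.3,4.7],"turn":0,"hand":50},{"dp":[31,-32.3,4.7],"turn":0,"hand":50},{"dp":[0,0,0],"turn":0.17,"hand":50},{"dp":[0,0,0],"turn":0.17,"hand":50},{"dp":[0,0,0],"turn":0.17,"hand":50},{"dp":[0,0,0],"turn":0,"hand":50}]'

```text
time_s: 2.58
tool_pos: [0.4571, 0.0243, 0.1211]
eef_rot: [-0.041, 0.999, -0.003, -0.007]
contact_force: [-0.0, 0.5, -0.2]
finger_gap: 0.5
```

```bash
cat >> h.py <<'E'
def rel(X,yaw):
    s=r.state();p=np.array(s['tool_pos']);w,a,b,c=s['eef_rot']
    R=np.array([[1-2*(b*b+c*c),2*(a*b-w*c),2*(a*c+w*b)],[2*(a*b+w*c),1-2*(a*a+c*c),2*(b*c-w*a)],[2*(a*c-w*b),2*(b*c+w*a),1-2*(a*a+b*b)]])
    y=np.arctan2(R[1,0],R[0,0])
    print('t',s['time_s'],'pos',p.round(4),'yaw',round(y,4),'tilt',R[:,2].round(3),'gap',round(s['finger_gap'],3),'F',np.round(s['contact_force'],1))
    print('dp mm',(R.T@(np.array(X)-p)*1000).round(1),'turn',round(-(yaw-y),4))
E
python3 - <<'E'
from h import *
rel([.447,.130,.0365],-.142)
c=cap('wrist','w1.png')
E
```

```text
t 2.575 pos [0.4571 0.0243 0.1211] yaw -0.0062 tilt [-0.013  0.082 -0.997] gap 0.5 F [-0.   0.5 -0.2]
dp mm [ -9.6 -98.3  93.1] turn 0.1358
```

View pics/w1.png

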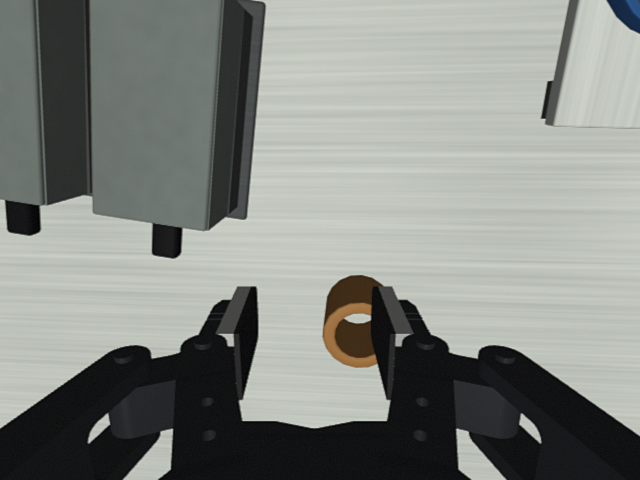

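The wrist picture shows the right tab at about (167,240), the bushing at (355,325) below the fingers, and the bed corner at (550,125). The arm is still settling, so I'll wait two rows and then correct.

Emit:
arm_command --steps '[{"dp":[0,0,0],"turn":0,"hand":50},{"dp":[0,0,0],"turn":0,"hand":50}]'

```text
time_s: 2.88
tool_pos: [0.4571, 0.0278, 0.1213]
eef_rot: [-0.041, 0.999, 0.0, -0.007]
contact_force: [-0.3, 0.9, 0.3]
finger_gap: 0.501
```

```bash
python3 - <<'E'
from h import *
rel([.447,.130,.0365],-.142);print(r.state()['q'],r.state()['joint_velocities'])
E
```

```text
t 2.875 pos [0.4571 0.0278 0.1213] yaw 0.0011 tilt [-0.013  0.083 -0.996] gap 0.501 F [-0.3  0.9  0.3]
dp mm [ -8.9 -94.9  93.1] turn 0.1431
[ 1.21798054e-04  2.02190011e-02 -3.10686797e-01  1.25321700e+00
  8.27779090e-02  3.14058653e+00] [ 0.00084976 -0.00160522  0.00107765 -0.00082813  0.00030202  0.00084631]
```

Joint 6 has hit its limit at this yaw. The half-turned grasp is equivalent, so I'm turning back the other way.

Emit:
arm_command --steps '[{"dp":[0,0,0],"turn":-0.187,"hand":50},{"dp":[0,0,0],"turn":-0.187,"hand":50},{"dp":[0,0,0],"turn":-0.187,"hand":50},{"dp":[0,0,0],"turn":-0.187,"hand":50},{"dp":[0,0,0],"turn":-0.187,"hand":50},{"dp":[0,0,0],"turn":-0.187,"hand":50},{"dp":[0,0,0],"turn":-0.187,"hand":50},{"dp":[0,0,0],"turn":-0.187,"hand":50},{"dp":[0,0,0],"turn":-0.187,"hand":50},{"dp":[0,0,0],"turn":-0.187,"hand":50},{"dp":[0,0,0],"turn":-0.187,"hand":50},{"dp":[0,0,0],"turn":-0.187,"hand":50},{"dp":[0,0,0],"turn":-0.187,"hand":50},{"dp":[0,0,0],"turn":-0.187,"hand":50},{"dp":[0,0,0],"turn":-0.187,"hand":50},{"dp":[0,0,0],"turn":-0.187,"hand":50},{"dp":[0,0,0],"turn":0,"hand":50}]'

```text
time_s: 5.0
tool_pos: [0.4571, 0.0276, 0.1213]
eef_rot: [-0.01, 0.076, 0.996, 0.041]
contact_force: [-0.1, 0.5, 0.8]
finger_gap: 0.496
```

```bash
python3 - <<'E'
from h import *
rel([.447,.130,.0365],np.pi-.142);print(r.state()['q'])
E
```

```text
t 5.0 pos [0.4571 0.0276 0.1213] yaw 2.9913 tilt [-0.013  0.083 -0.996] gap 0.496 F [-0.1  0.5  0.8]
dp mm [23.2 92.5 93.1] turn -0.0083
[-1.32841254e-04  2.01982363e-02 -3.10651608e-01  1.25320534e+00
  8.27529465e-02  1.50628708e-01]
```

The clamping left a tilt of 0.083 rad toward +y. The mirrored manoeuvre at the opposite joint-6 limit should remove it, so I'll turn there first.

Emit:
arm_command --steps '[{"dp":[0,0,0],"turn":-0.187,"hand":50},{"dp":[0,0,0],"turn":-0.187,"hand":50},{"dp":[0,0,0],"turn":-0.187,"hand":50},{"dp":[0,0,0],"turn":-0.187,"hand":50},{"dp":[0,0,0],"turn":-0.187,"hand":50},{"dp":[0,0,0],"turn":-0.187,"hand":50},{"dp":[0,0,0],"turn":-0.187,"hand":50},{"dp":[0,0,0],"turn":-0.187,"hand":50},{"dp":[0,0,0],"turn":-0.187,"hand":50},{"dp":[0,0,0],"turn":-0.187,"hand":50},{"dp":[0,0,0],"turn":-0.187,"hand":50},{"dp":[0,0,0],"turn":-0.187,"hand":50},{"dp":[0,0,0],"turn":-0.187,"hand":50},{"dp":[0,0,0],"turn":-0.187,"hand":50},{"dp":[0,0,0],"turn":-0.187,"hand":50},{"dp":[0,0,0],"turn":-0.187,"hand":50},{"dp":[0,0,0],"turn":-0.187,"hand":50},{"dp":[0,0,0],"turn":-0.1,"hand":50},{"dp":[0,0,0],"turn":0,"hand":50}]'

```text
time_s: 7.38
tool_pos: [0.4572, 0.0272, 0.1213]
eef_rot: [-0.041, 0.999, -0.008, -0.007]
contact_force: [0.1, -0.6, 0.0]
finger_gap: 0.506
```

```bash
python3 - <<'E'
from h import *
rel([.4571,-.06,.1213],0);print(r.state()['q'])
E
```

```text
t 7.375 pos [0.4572 0.0272 0.1213] yaw -0.0162 tilt [-0.013  0.083 -0.996] gap 0.506 F [ 0.1 -0.6  0. ]
dp mm [ 1.4 86.9 -7.2] turn -0.0162
[-9.98029930e-04  2.02440203e-02 -3.10639155e-01  1.25324836e+00
  8.27338353e-02 -3.12637807e+00]
```

Emit:
arm_command --steps '[{"dp":[0,31,-2.6],"turn":0,"hand":50},{"dp":[0,31,-2.6],"turn":0,"hand":50},{"dp":[0,31,-2.6],"turn":0,"hand":50},{"dp":[0,0,0],"turn":0,"hand":50}]'

```text
time_s: 7.88
tool_pos: [0.4569, -0.0207, 0.1225]
eef_rot: [-0.022, 0.999, -0.039, -0.006]
contact_force: [-0.2, 0.0, 0.5]
finger_gap: 0.501
```

```bash
python3 - <<'E'
from h import *
rel([.4571,-.06,.1213],0);print(r.state()['q'])
E
```

```text
t 7.875 pos [ 0.4569 -0.0207  0.1225] yaw -0.0787 tilt [-0.011  0.045 -0.999] gap 0.501 F [-0.2  0.   0.5]
dp mm [ 3.3 39.2 -0.5] turn -0.0787
[-0.07726514  0.02069888 -0.30569081  1.25881606  0.04373385 -3.14014222]
```

Emit:
arm_command --steps '[{"dp":[0,31,-1.2],"turn":0,"hand":50},{"dp":[0,31,-0.8],"turn":0,"hand":50},{"dp":[0,10,0],"turn":0,"hand":50},{"dp":[0,0,0],"turn":0,"hand":50}]'

```text
time_s: 8.38
tool_pos: [0.4545, -0.0538, 0.1218]
eef_rot: [-0.007, 0.998, -0.064, -0.007]
contact_force: [-0.1, 0.3, 1.2]
finger_gap: 0.5
```

```bash
python3 - <<'E'
from h import *
rel([.4571,-.06,.1213],0);print(r.state()['q'])
E
```

```text
t 8.375 pos [ 0.4545 -0.0538  0.1218] yaw -0.1282 tilt [-0.013  0.014 -1.   ] gap 0.5 F [-0.1  0.3  1.2]
dp mm [3.4 5.8 0.4] turn -0.1282
[-0.12713686  0.02229998 -0.30494926  1.25854743  0.01266043 -3.14053172]
```

Emit:
arm_command --steps '[{"dp":[0,26,0],"turn":0,"hand":50},{"dp":[0,0,-1],"turn":0.185,"hand":50},{"dp":[0,0,-1],"turn":0.185,"hand":50},{"dp":[0,0,-1],"turn":0.185,"hand":50},{"dp":[0,0,-1],"turn":0.185,"hand":50},{"dp":[0,0,-1],"turn":0.185,"hand":50},{"dp":[0,0,-1],"turn":0.185,"hand":50},{"dp":[0,0,-1],"turn":0.185,"hand":50},{"dp":[0,0,-1],"turn":0.185,"hand":50},{"dp":[0,0,-1],"turn":0.185,"hand":50},{"dp":[0,0,-1],"turn":0.185,"hand":50},{"dp":[0,0,-1],"turn":0.185,"hand":50},{"dp":[0,0,-1],"turn":0.185,"hand":50},{"dp":[0,0,-1],"turn":0.185,"hand":50},{"dp":[0,0,-1],"turn":0.185,"hand":50},{"dp":[0,0,-1],"turn":0.185,"hand":50},{"dp":[0,0,-1],"turn":0.185,"hand":50},{"dp":[0,0,-1],"turn":0.18,"hand":50},{"dp":[0,0,0],"turn":0,"hand":50}]'

```text
time_s: 10.75
tool_pos: [0.4535, -0.066, 0.1386]
eef_rot: [-0.007, 0.071, 0.997, 0.001]
contact_force: [0.4, 0.3, 0.8]
finger_gap: 0.498
```

```bash
python3 - <<'E'
from h import *
rel([.447,.130,.12],np.pi-.142);print(r.state()['q'])
cap('wrist','w2.png')
E
```

```text
t 10.75 pos [ 0.4535 -0.066   0.1386] yaw 2.9989 tilt [-0.015  0.003 -1.   ] gap 0.498 F [0.4 0.3 0.8]
dp mm [ 34.1 193.1  19.3] turn -0.0007
[-1.45253550e-01  1.91729005e-02 -2.71213953e-01  1.29530683e+00
  8.67611546e-04 -2.56998354e-03]
```

View pics/w2.png

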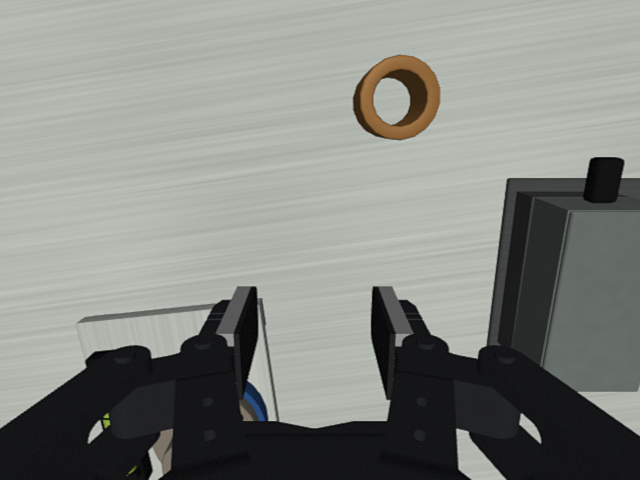

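The picture shows the right tab at (603,180) and the plate's front top corners at about (78,322) and (262,302), with the bushing at (400,97).

```bash
python3 - <<'E'
from h import *
c=cap('wrist')
print('tab',ray(c,603,178,.0525))
A=ray(c,78,321,.021);B=ray(c,262,302,.021);print('w',A,B,np.linalg.norm(A-B),(A+B)/2,'yaw',-np.arctan2((B-A)[0],(B-A)[1]))
c=cap('top')
A=ray(c,410.6,254.7,.021);B=ray(c,361.8,252.6,.021);print('top',A,B,np.linalg.norm(A-B),(A+B)/2,'yaw',-np.arctan2((B-A)[0],(B-A)[1]))
v=ray(c,404,227.4,.05);print(v)
E
```

```text
tab [0.4489548 0.126528  0.0525   ]
w [ 0.5131968  -0.26624228  0.021     ] [ 0.51787388 -0.11664131  0.021     ] 0.14967406665157504 [ 0.51553534 -0.1914418   0.021     ] yaw -0.0312535189814714
top [ 0.51136498 -0.27317135  0.021     ] [ 0.51648235 -0.12128704  0.021     ] 0.1519704944644716 [ 0.51392367 -0.19722919  0.021     ] yaw -0.0336798156053018
[ 0.59335941 -0.24836885  0.05      ]
```

Emit:
arm_command --steps '[{"dp":[0,40,0],"turn":0,"hand":50},{"dp":[0,40,0],"turn":0,"hand":50},{"dp":[10,40,0],"turn":0,"hand":50},{"dp":[12,40,10],"turn":0,"hand":50},{"dp":[12,33,9],"turn":0,"hand":50},{"dp":[0,0,0],"turn":0,"hand":50}]'

```text
time_s: 11.65
tool_pos: [0.4464, 0.1317, 0.1196]
eef_rot: [-0.008, 0.069, 0.998, 0.001]
contact_force: [1.1, 0.7, -0.7]
finger_gap: 0.503
```

```bash
python3 - <<'E'
from h import *
rel([.447,.130,.0365],np.pi-.142)
cap('wrist','w3.png')
E
```

```text
t 11.65 pos [0.4464 0.1317 0.1196] yaw 3.0026 tilt [-0.016  0.003 -1.   ] gap 0.503 F [ 1.1  0.7 -0.7]
dp mm [-2.2 -1.7 83. ] turn 0.003
```

View pics/w3.png

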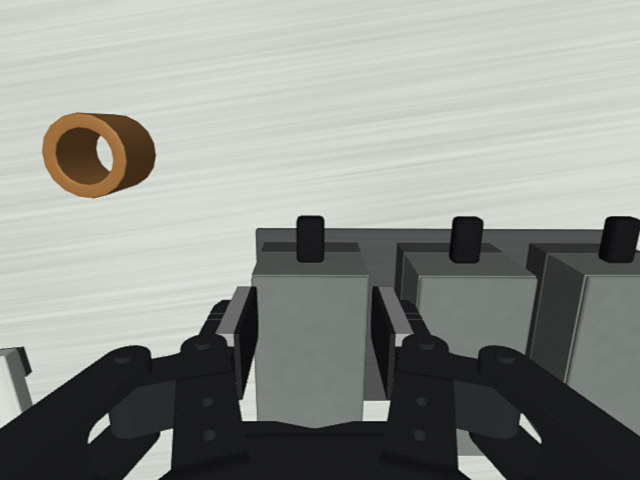

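The right tab is at (310,239), laterally between the pads, so I'm descending and gripping.

Emit:
arm_command --steps '[{"dp":[-1,-1.5,40],"turn":0,"hand":50},{"dp":[-1,0,43],"turn":0,"hand":50},{"dp":[0,0,0],"turn":0,"hand":0},{"dp":[0,0,0],"turn":0,"hand":0},{"dp":[0,0,0],"turn":0,"hand":0},{"dp":[0,0,0],"turn":0,"hand":0}]'

```text
time_s: 12.45
tool_pos: [0.4489, 0.1289, 0.0387]
eef_rot: [-0.006, 0.072, 0.997, 0.002]
contact_force: [0.5, 0.4, -0.8]
finger_gap: -0.0
```

```bash
python3 - <<'E'
from h import *
rel([.447,.130,.0365],np.pi-.142)
E
```

```text
t 12.45 pos [0.4489 0.1289 0.0387] yaw 2.9973 tilt [-0.012  0.004 -1.   ] gap -0.0 F [ 0.5  0.4 -0.8]
dp mm [2.  0.9 2.2] turn -0.0023
```

The jaws closed fully, so the tab was missed. Looking.

```bash
python3 - <<'E'
from h import *
c=cap('wrist','w4.png');print(proj(c,[.4489,.1289,.0387]),proj(c,[.4502,.1295,.0465]),proj(c,[.447,.1295,.0465]))
E
```

```text
(np.float64(313.5029636494897), np.float64(268.92188269550235)) (np.float64(315.23156211766855), np.float64(277.3442719422384)) (np.float64(314.21554336255866), np.float64(270.8044554513043))
```

View pics/w4.png

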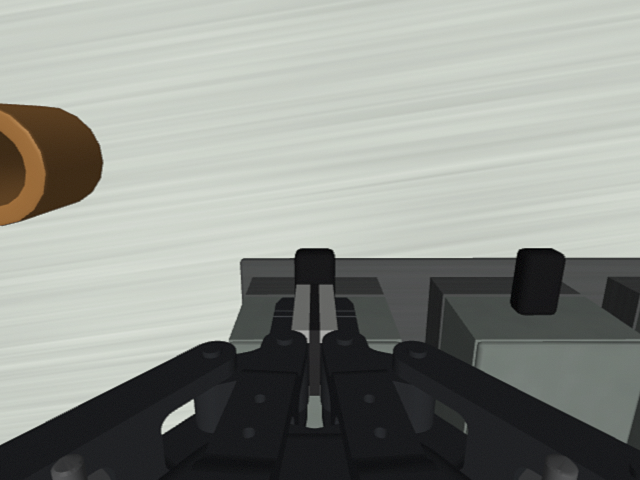

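The shut finger tips end at about (315,285), with the tab still visible at (315,250-285) beyond them, so the fingers are shut just above the tab. I'll check the tab's depth from its apparent width.

```bash
python3 - <<'E'
from h import *
c=cap('wrist');p=c['pixels'].max(2);R=np.array(c['R']);o=-R.T@np.array(c['t'])
print('cam',o.round(4),'fwd',R[2].round(3),'tcp depth',(R@np.array(r.state()['tool_pos'])+c['t'])[2], 'fx',c['fx'])
for row in(256,265,275):
    x=np.where(p[row]<40)[0];g=np.split(x,np.where(np.diff(x)>2)[0]+1);print(row,[(k[0],k[-1]) for k in g if len(k)>10])
for u,v in((315,249),(540,249),(535,313),(515,282),(564,282)):print(u,v,ray(c,u,v,.0525).round(4),ray(c,u,v,.0405).round(4))
# grey tip face
print(p[280:345:5,303],p[280:345:5,326])
for z in(.0387,.05,.06):print(z,proj(c,[.4489+.011,.1289,z]),proj(c,[.4489-.011,.1289,z]))
E
```

```text
cam [0.3822 0.1385 0.2209] fwd [ 0.26  -0.036 -0.965] tcp depth 0.1939633837115228 fx 409.47548533113564
256 [(np.int64(296), np.int64(333)), (np.int64(518), np.int64(563))]
265 [(np.int64(295), np.int64(334)), (np.int64(516), np.int64(564))]
275 [(np.int64(295), np.int64(334)), (np.int64(514), np.int64(562))]
315 249 [0.4346 0.1316 0.0525] [0.4383 0.1311 0.0405]
540 249 [0.4487 0.2275 0.0525] [0.4534 0.2339 0.0405]
535 313 [0.4789 0.2253 0.0525] [0.4857 0.2315 0.0405]
515 282 [0.4625 0.2166 0.0525] [0.4682 0.2222 0.0405]
564 282 [0.4656 0.238  0.0525] [0.4716 0.2451 0.0405]
[ 27 105 104 102 103 102 104 103 102 102 140  34  26] [ 24 106 102 103 102 103 102 102 102 102 140  19  29]
0.0387 (np.float64(316.94582762734666), np.float64(291.0187265009204)) (np.float64(310.19682387034374), np.float64(247.6285199155852))
0.05 (np.float64(317.1591346530756), np.float64(300.96513877156144)) (np.float64(310.00743060569863), np.float64(255.2592255785913))
0.06 (np.float64(317.3699730035007), np.float64(310.79643780460094)) (np.float64(309.81956922472034), np.float64(262.8282112359093))
```

The numbers suggest the fingers end about 45 mm short of the reported TCP (pad spacing and tip scale give a depth of 0.15 m, not 0.194 m). I'll cross-check in the scene camera.

```bash
python3 - <<'E'
from h import *
c=cap('scene');p=c['pixels'][:,:,::-1].copy()
a=cv2.resize(p[120:300,300:500],None,fx=4,fy=4,interpolation=cv2.INTER_CUBIC)[:600]
for z in(.0387,.084,.13):
    u,v=proj(c,[.4489,.1289,z]);print(z,u,v,(u-300)*4,(v-120)*4);cv2.drawMarker(a,(int((u-300)*4),int((v-120)*4)),(0,0,255) if z<.05 else (0,255,255) if z<.1 else (255,0,255),0,10,1)
for P in([.4502,.1295,.0465],[.464,.2287,.0465]):
    u,v=proj(c,P);cv2.drawMarker(a,(int((u-300)*4),int((v-120)*4)),(0,255,0),1,10,1)
cv2.imwrite('pics/s2.png',a)
E
```

```text
0.0387 381.6053013145797 220.5122639274541 326.4212052583189 402.04905570981634
0.084 383.25112115666207 210.19570846127098 333.00448462664826 360.7828338450839
0.13 385.00463531172994 199.20408861386016 340.01854124691977 316.81635445544066
```

View pics/s2.png

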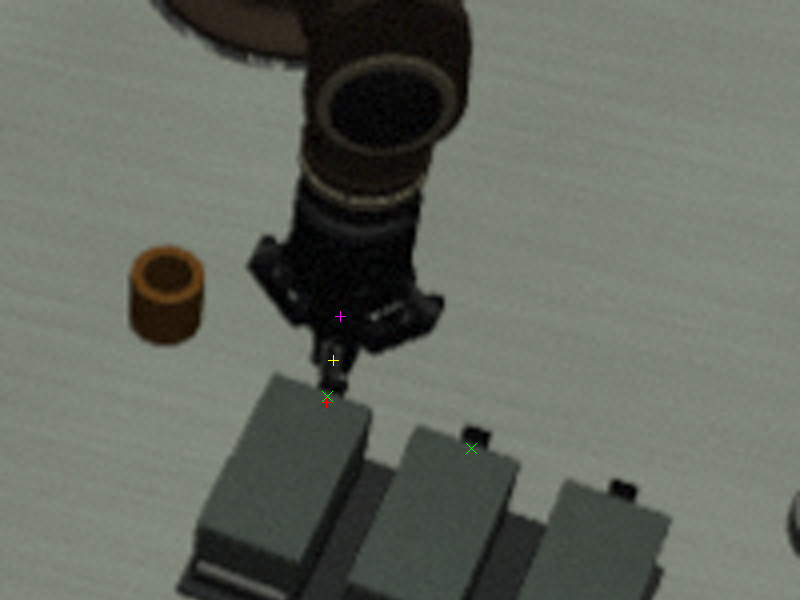

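Both views put the whole gripper about 40 mm higher than the reported TCP. In the scene the fingers end near z≈0.07, above the tab at (332,386). The 18 mm tab not stopping the jaws confirms it. I'll open and lower in guarded steps.

Emit:
arm_command --steps '[{"dp":[1,0,0],"turn":0,"hand":50},{"dp":[1,0,0],"turn":0,"hand":50},{"dp":[0,0,12],"turn":0,"hand":50},{"dp":[0,0,12],"turn":0,"hand":50},{"dp":[0,0,0],"turn":0,"hand":50}]'

```text
time_s: 13.22
tool_pos: [0.4443, 0.1287, 0.0117]
eef_rot: [-0.009, 0.072, 0.997, 0.001]
contact_force: [0.3, -0.0, 0.2]
finger_gap: 0.501
```

Emit:
arm_command --steps '[{"dp":[0,0,6],"turn":0,"hand":50},{"dp":[0,0,5],"turn":0,"hand":50},{"dp":[0,0,0],"turn":0,"hand":0},{"dp":[0,0,0],"turn":0,"hand":0},{"dp":[0,0,0],"turn":0,"hand":0}]'

```text
time_s: 13.85
tool_pos: [0.4454, 0.1295, 0.0024]
eef_rot: [-0.008, 0.072, 0.997, 0.002]
contact_force: [-1.0, 2.2, -1.4]
finger_gap: 0.194
```

Gripped (gap 0.194), so the z offset is confirmed at about 40 mm. I'm swinging the lid through its arc.

Emit:
arm_command --steps '[{"dp":[-2.2,0,-14.9],"turn":0,"hand":0},{"dp":[-3.7,0,-14.7],"turn":0,"hand":0},{"dp":[-5.1,0,-14.2],"turn":0,"hand":0},{"dp":[-6.5,0,-13.6],"turn":0,"hand":0},{"dp":[-7.8,0,-12.9],"turn":0,"hand":0},{"dp":[-9.0,0,-12.1],"turn":0,"hand":0},{"dp":[-10.2,0,-11.1],"turn":0,"hand":0}]'

```text
time_s: 14.72
tool_pos: [0.4923, 0.1226, 0.0943]
eef_rot: [-0.007, 0.072, 0.997, 0.001]
contact_force: [9.1, 4.6, -16.2]
finger_gap: 0.188
```

Emit:
arm_command --steps '[{"dp":[-11.2,0,-10.0],"turn":0,"hand":0},{"dp":[-12.1,0,-8.8],"turn":0,"hand":0},{"dp":[-12.9,0,-7.6],"turn":0,"hand":0},{"dp":[-13.7,0,-6.2],"turn":0,"hand":0},{"dp":[-14.2,0,-4.8],"turn":0,"hand":0},{"dp":[-14.6,0,-3.4],"turn":0,"hand":0},{"dp":[-14.9,0,-1.9],"turn":0,"hand":0},{"dp":[0,0,0],"turn":0,"hand":0}]'

```text
time_s: 15.72
tool_pos: [0.584, 0.1093, 0.1351]
eef_rot: [-0.009, 0.072, 0.997, 0.002]
contact_force: [0.5, 5.1, -8.4]
finger_gap: 0.174
```

```bash
python3 - <<'E'
from h import *
rel([.4502,.1295,.1],np.pi-.142)
p=cap('top')['pixels'];q=cap('scene')['pixels']
a=cv2.resize(p[195:295,190:320],None,fx=4,fy=4);b=cv2.resize(q[130:310,310:480],None,fx=2.35,fy=2.35)[:400]
h=max(a.shape[0],b.shape[0]);z=lambda m:cv2.copyMakeBorder(m,0,h-m.shape[0],0,0,cv2.BORDER_CONSTANT)
m=np.hstack([z(a),z(b)]);m=cv2.resize(m,(800,int(m.shape[0]*800/m.shape[1])));cv2.imwrite('pics/m1.png',m[:,:,::-1])
E
```

```text
t 15.725 pos [0.584  0.1093 0.1351] yaw 2.9976 tilt [-0.017  0.004 -1.   ] gap 0.174 F [ 0.5  5.1 -8.4]
dp mm [134.7   0.7  37.4] turn -0.002
```

View pics/m1.png

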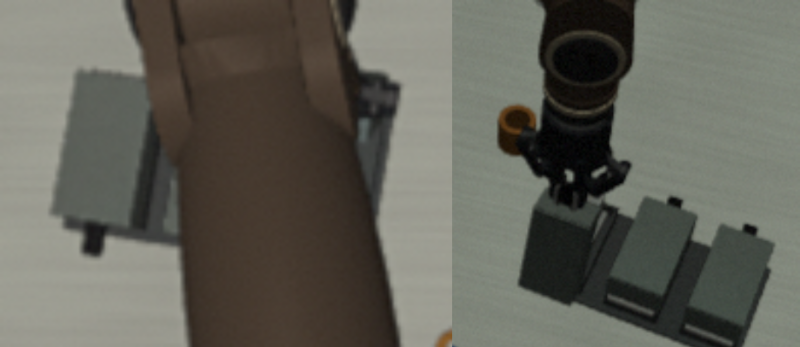

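The lid is open and upright. I'm releasing, retreating upward and looking inside.

Emit:
arm_command --steps '[{"dp":[0,0,0],"turn":0,"hand":50},{"dp":[0,0,0],"turn":0,"hand":50},{"dp":[0,0,-30],"turn":0,"hand":50},{"dp":[0,0,-20],"turn":0,"hand":50},{"dp":[45,10,0],"turn":0,"hand":50},{"dp":[45,20,0],"turn":0,"hand":50},{"dp":[45,20,10],"turn":0,"hand":50},{"dp":[0,0,30],"turn":0,"hand":50},{"dp":[0,0,0],"turn":0,"hand":50}]'

```text
time_s: 16.95
tool_pos: [0.4564, 0.1771, 0.1479]
eef_rot: [-0.008, 0.072, 0.997, 0.001]
contact_force: [-0.3, 0.3, 0.2]
finger_gap: 0.501
```

```bash
python3 - <<'E'
from h import *
rel([.4605,.2285,.001],np.pi-.142)
a=cap('top')['pixels'][195:300,190:330];b=cap('wrist')['pixels']
b=cv2.resize(b,(400,300));a=cv2.resize(a,(400,300))
cv2.imwrite('pics/m2.png',np.hstack([a,b])[:,:,::-1])
E
```

```text
t 16.95 pos [0.4564 0.1771 0.1479] yaw 2.9978 tilt [-0.016  0.002 -1.   ] gap 0.501 F [-0.3  0.3  0.2]
dp mm [  1.   51.4 146.9] turn -0.0018
```

View pics/m2.png

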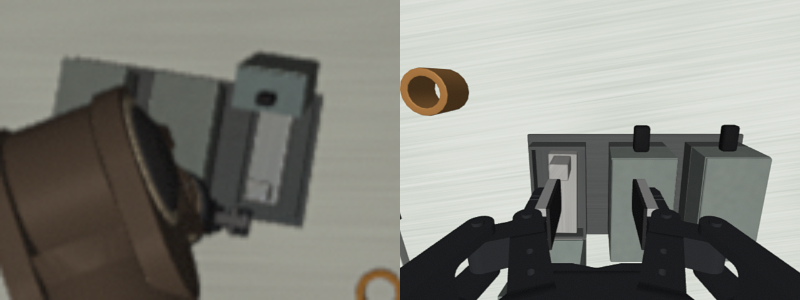

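The right case is open with a packer inside, at left in the wrist view around (563,190). The finger hides it, so I'm moving over the middle tab for an oblique, unobstructed look.

Emit:
arm_command --steps '[{"dp":[0,26,0],"turn":0,"hand":50},{"dp":[1,25,20],"turn":0,"hand":50},{"dp":[0,0,0],"turn":0,"hand":50}]'

```text
time_s: 17.42
tool_pos: [0.4644, 0.2288, 0.1284]
eef_rot: [-0.008, 0.072, 0.997, 0.001]
contact_force: [0.3, -0.0, 1.4]
finger_gap: 0.501
```

```bash
python3 - <<'E'
from h import *
rel([.4605,.2285,.001],np.pi-.142)
c=cap('wrist');p=c['pixels'];np.save('w5.npy',p);import pickle;pickle.dump(c,open('w5.pkl','wb'))
# case right floor corners
yaw=-.142;ex=np.array([np.cos(yaw),np.sin(yaw),0]);ey=np.array([-ex[1],ex[0],0])
F=np.array([.4502,.1295,0])+ex*(.146-.035-.030);print('floor right',F)
for sx in(-1,1):
  for sy in(-1,1):print(sx,sy,np.round(proj(c,F+ex*.065*sx+ey*.035*sy+[0,0,.03])))
t=cap('top');q=t['pixels']
print('top case',[np.round(proj(t,F+ex*.061*sx+ey*.031*sy+[0,0,.03])) for sx in(-1,1) for sy in(-1,1)])
g=q.mean(2)
for s in np.arange(-.06,.062,.006): print(round(s,3),[int(g[int(round(v)),int(round(u))]) for u,v in (proj(t,F+ex*s+ey*k+[0,0,.02]) for k in(-.014,-.008,0,.008,.014))])
E
```

```text
t 17.425 pos [0.4644 0.2288 0.1284] yaw 2.998 tilt [-0.015  0.003 -1.   ] gap 0.501 F [ 0.3 -0.   1.4]
dp mm [  1.8  -0.9 127.4] turn -0.0016
floor right [0.53038473 0.11803662 0.        ]
-1 -1 [124. 243.]
-1 1 [222. 243.]
1 -1 [145. 399.]
1 1 [232. 399.]
top case [array([292., 268.]), array([272., 265.]), array([298., 230.]), array([279., 227.])]
-0.06 [60, 66, 73, 67, 62]
-0.054 [69, 123, 85, 116, 114]
-0.048 [60, 134, 87, 125, 125]
-0.042 [61, 127, 109, 124, 120]
-0.036 [76, 123, 96, 106, 115]
-0.03 [84, 128, 122, 123, 122]
-0.024 [63, 126, 121, 124, 123]
-0.018 [72, 125, 121, 123, 123]
-0.012 [87, 126, 122, 124, 122]
-0.006 [63, 129, 122, 124, 122]
-0.0 [80, 126, 122, 124, 122]
0.006 [83, 125, 123, 123, 121]
0.012 [67, 127, 122, 125, 122]
0.018 [75, 127, 123, 124, 121]
0.024 [82, 125, 122, 122, 122]
0.03 [89, 126, 125, 124, 121]
0.036 [83, 127, 125, 123, 122]
0.042 [93, 111, 99, 110, 114]
0.048 [95, 95, 96, 82, 77]
0.054 [96, 95, 98, 59, 26]
0.06 [95, 94, 96, 43, 18]
```

```bash
python3 - <<'E'
import numpy as np,cv2
p=np.load('w5.npy')[215:410,90:270]
cv2.imwrite('pics/v5.png',cv2.resize(p,None,fx=3,fy=3,interpolation=cv2.INTER_CUBIC)[:,:,::-1])
E
```

```text
(no output)
```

View pics/v5.png

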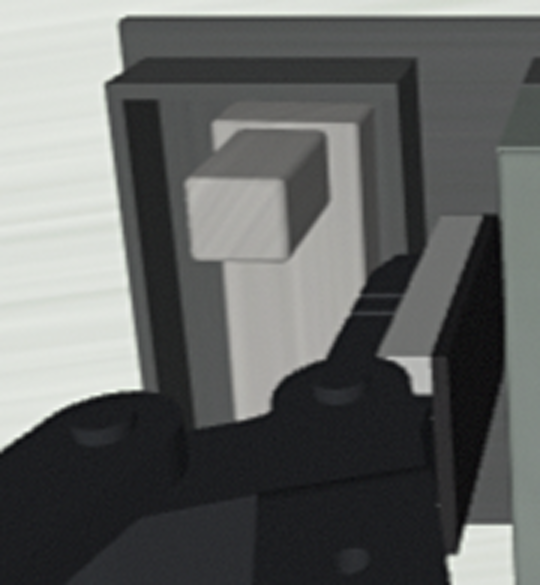

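```bash
python3 - <<'E'
from h import *
import pickle
c=pickle.load(open('w5.pkl','rb'))
yaw=-.142;ex=np.array([np.cos(yaw),np.sin(yaw),0]);ey=np.array([-ex[1],ex[0],0]);F=np.array([.53038,.11804,0])
g=c['pixels'].astype(float).mean(2)
def hw(s): return .010+(.021 if s<-.034 else .003+(.056-s)*.2)
hs=lambda s:.010+(.020 if s<-.019 else .012 if s<.019 else .006)
import collections
for v in range(258,352,8):
    row=g[v,140:235]; xs=np.where(row>np.percentile(row,60))[0]
    d=np.diff(cv2.GaussianBlur(row.reshape(1,-1),(3,1),0)[0]); L=140+np.argmax(d[:45])+.5; Rr=140+45+np.argmin(d[45:])+.5
    out=[]
    for name,h in(('flat',lambda s:.028),('wedge',hw),('step',hs)):
        res=[]
        for u in(L,Rr):
            s=0
            for _ in range(8):
                P=ray(c,u,v,h(s))-F; s=P@ex
            res.append(round(P@ey*1000,1))
        out.append((name,round(s*1000),*res,round(res[1]-res[0],1)))
    print(v,L,Rr,out)
E
```

```text
258 160.5 208.5 [('flat', -53, np.float64(-11.1), np.float64(23.8), np.float64(34.9)), ('wedge', -54, np.float64(-9.9), np.float64(24.6), np.float64(34.5)), ('step', -54, np.float64(-10.3), np.float64(24.3), np.float64(34.6))]
266 144.5 209.5 [('flat', -47, np.float64(-23.5), np.float64(24.1), np.float64(47.6)), ('wedge', -48, np.float64(-22.1), np.float64(24.9), np.float64(47.0)), ('step', -48, np.float64(-22.6), np.float64(24.6), np.float64(47.2))]
274 152.5 209.5 [('flat', -41, np.float64(-18.3), np.float64(23.7), np.float64(42.0)), ('wedge', -42, np.float64(-17.0), np.float64(24.5), np.float64(41.5)), ('step', -41, np.float64(-17.4), np.float64(24.2), np.float64(41.6))]
282 151.5 210.5 [('flat', -34, np.float64(-19.7), np.float64(24.0), np.float64(43.7)), ('wedge', -36, np.float64(-18.4), np.float64(24.8), np.float64(43.2)), ('step', -35, np.float64(-18.8), np.float64(24.5), np.float64(43.3))]
290 152.5 210.5 [('flat', -28, np.float64(-19.6), np.float64(23.5), np.float64(43.1)), ('wedge', -29, np.float64(-18.7), np.float64(24.1), np.float64(42.8)), ('step', -29, np.float64(-18.7)
[... 914 characters left out ...]
64(15.4), np.float64(30.3))]
330 166.5 200.5 [('flat', 5, np.float64(-12.4), np.float64(13.6), np.float64(26.0)), ('wedge', 8, np.float64(-14.5), np.float64(12.0), np.float64(26.5)), ('step', 8, np.float64(-14.7), np.float64(11.8), np.float64(26.5))]
338 166.5 232.5 [('flat', 12, np.float64(-13.0), np.float64(37.7), np.float64(50.7)), ('wedge', 16, np.float64(-15.8), np.float64(36.2), np.float64(52.0)), ('step', 15, np.float64(-15.4), np.float64(36.4), np.float64(51.8))]
346 167.5 232.5 [('flat', 19, np.float64(-12.9), np.float64(37.4), np.float64(50.3)), ('wedge', 24, np.float64(-16.3), np.float64(35.4), np.float64(51.7)), ('step', 26, np.float64(-17.7), np.float64(34.7), np.float64(52.4))]
```

A constant 18 mm height gives straight, parallel edges on both sides (slope about -0.01 to -0.02). The wedge hypothesis bends and the stepped one jumps, so this is the flat packer. I'm going on to the middle case.

Emit:
arm_command --steps '[{"dp":[1,-0.5,50],"turn":0,"hand":50},{"dp":[2,-0.5,50],"turn":0,"hand":50},{"dp":[0,0,26],"turn":0,"hand":50},{"dp":[0,0,0],"turn":0,"hand":0},{"dp":[0,0,0],"turn":0,"hand":0},{"dp":[0,0,0],"turn":0,"hand":0},{"dp":[0,0,0],"turn":0,"hand":0}]'

```text
time_s: 18.4
tool_pos: [0.4593, 0.2285, 0.0038]
eef_rot: [-0.007, 0.072, 0.997, 0.002]
contact_force: [-2.7, 2.0, 1.1]
finger_gap: 0.186
```

Emit:
arm_command --steps '[{"dp":[-2.2,0,-14.9],"turn":0,"hand":0},{"dp":[-3.7,0,-14.7],"turn":0,"hand":0},{"dp":[-5.1,0,-14.2],"turn":0,"hand":0},{"dp":[-6.5,0,-13.6],"turn":0,"hand":0},{"dp":[-7.8,0,-12.9],"turn":0,"hand":0},{"dp":[-9.0,0,-12.1],"turn":0,"hand":0},{"dp":[-10.2,0,-11.1],"turn":0,"hand":0},{"dp":[-11.2,0,-10.0],"turn":0,"hand":0},{"dp":[-12.1,0,-8.8],"turn":0,"hand":0},{"dp":[-12.9,0,-7.6],"turn":0,"hand":0},{"dp":[-13.7,0,-6.2],"turn":0,"hand":0},{"dp":[-14.2,0,-4.8],"turn":0,"hand":0},{"dp":[-14.6,0,-3.4],"turn":0,"hand":0},{"dp":[-14.9,0,-1.9],"turn":0,"hand":0},{"dp":[0,0,0],"turn":0,"hand":0}]'

```text
time_s: 20.27
tool_pos: [0.5983, 0.2083, 0.1365]
eef_rot: [-0.008, 0.072, 0.997, 0.002]
contact_force: [1.0, 4.4, -6.7]
finger_gap: 0.18
```

Emit:
arm_command --steps '[{"dp":[0,0,0],"turn":0,"hand":50},{"dp":[0,0,0],"turn":0,"hand":50},{"dp":[0,0,-30],"turn":0,"hand":50},{"dp":[0,0,-20],"turn":0,"hand":50},{"dp":[45,20,0],"turn":0,"hand":50},{"dp":[45,30,10],"turn":0,"hand":50},{"dp":[47,30,20],"turn":0,"hand":50},{"dp":[0,20,30],"turn":0,"hand":50},{"dp":[0,0,0],"turn":0,"hand":50}]'

```text
time_s: 21.4
tool_pos: [0.4747, 0.3266, 0.1277]
eef_rot: [-0.008, 0.071, 0.997, 0.0]
contact_force: [-0.0, -0.1, 0.7]
finger_gap: 0.501
```

```bash
python3 - <<'E'
from h import *
rel([.474,.328,.002],np.pi-.142)
import pickle
c=cap('wrist');pickle.dump(c,open('w6.pkl','wb'))
yaw=-.142;ex=np.array([np.cos(yaw),np.sin(yaw),0]);ey=np.array([-ex[1],ex[0],0]);F=np.array([.464,.2287,0])+ex*.081
g=cv2.GaussianBlur(c['pixels'],(3,3),0).astype(float).mean(2)
def hw(s): return .010+(.021 if s<-.034 else .003+(.056-s)*.2)
hs=lambda s:.010+(.020 if s<-.019 else .012 if s<.019 else .006)
# brightness profile along flat-height lines, print to see where packer lies
for s in np.arange(-.058,.03,.008):
    print(round(s,3),' '.join('%3d'%g[int(round(v)),int(round(u))] for u,v in (proj(c,F+ex*s+ey*k+[0,0,.028]) for k in np.arange(-.032,.034,.003))))
E
```

```text
t 21.4 pos [0.4747 0.3266 0.1277] yaw 2.9994 tilt [-0.016  0.001 -1.   ] gap 0.501 F [-0.  -0.1  0.7]
dp mm [ -1.2   1.4 125.7] turn -0.0002
-0.058  47  32  32  64  77  76  80  69  68  70  72  76  78  79  79  79  78  78  78  75  81  78
-0.05  52  32  32  75  78  76  84  85  96  97  95  95  95  96  92  70 102 102 102  90  81  77
-0.042  39  32  32  74  96 110 108 103 101 100 102 100  87  65  65  76 124 123 122  84  81  79
-0.034  43  33  32  74 160 158 157 158 162 161 158 154  71  66  65 123 143 142 125  78  81  79
-0.026  46  32  32  75 156 157 161 160 156 158 159 150  67  95 152 150 150 147 129  81  82  79
-0.018  49  33  33  72  78  77 145 151 146 148 145 145 149 152 148 153 146 150  94  26  26  25
-0.01  52  33  32  73  80  79 132 155 150 154 151 151 149 149 150 153 150  32  26  26  29 105
-0.002  39  34  33  71  80  81 115 154 154 150 155 150 151 147 153  94  26  26  27  37 105 104
0.006  39  33  32  72  81  81  99 150 154 152 154 152 150  94  30  27  26  27  26  48 135 172
0.014  42  33  33  69  80  81  86 153 154 126  25  27  27  36  41  40  37  28  26  26  26  85
0.022  28  28  32  79  81  82  74  90  36  26  26  26  26  27  27  27  26  27  27  27  27  26
```

Here the edge drifts smoothly, about 0.7 mm per 8 mm, which matches the 0.2 slope seen at this obliquity with no jumps. The middle case holds the wedge. I'm locating its lug top.

```bash
python3 - <<'E'
from h import *
import pickle
c=pickle.load(open('w6.pkl','rb'))
yaw=-.142;ex=np.array([np.cos(yaw),np.sin(yaw),0]);ey=np.array([-ex[1],ex[0],0]);F=np.array([.464,.2287,0])+ex*.081
g=c['pixels'].astype(float).mean(2)
print('F',F)
for s in np.arange(-.062,-.025,.003):
    print(round(s,3),' '.join('%3d'%g[int(round(v)),int(round(u))] for u,v in (proj(c,F+ex*s+ey*k+[0,0,.064]) for k in np.arange(-.020,.022,.002))))
w=cap('wrist');t=cap('top');g=t['pixels'].mean(2)
print('top')
for s in np.arange(-.066,-.025,.003):
    print(round(s,3),' '.join('%3d'%g[int(round(v)),int(round(u))] for u,v in (proj(t,F+ex*s+ey*k+[0,0,.064]) for k in np.arange(-.020,.022,.002))))
E
```

```text
F [0.54418473 0.21723662 0.        ]
-0.062  82  77  79  32  32  32  62  77  77  75  90  93  96  98  95  95  96  97  96  96  94
-0.059  82  79  71  30  34  34  51  77  78  76  97 100 100  96  96  95  95  98  96  93  76
-0.056  84  78  76  32  31  29  64  78  86  96  99  96  96  95  95  96  97  98  93  72  65
-0.053  82  78  72  31  33  33  51 140 167 162 158 158 160 160 163 160 162 139  64  65  66
-0.05  81  77  61  32  33  32  63 121 163 159 157 159 157 163 160 162 157 144  62  65  67
-0.047  81  77  70  30  33  32  52 112 157 155 160 156 163 159 163 156 161 146  66  66  64
-0.044  82  79  62  31  32  31  63 138 154 159 156 161 160 161 157 158 159 134  64  65  90
-0.041  82  79  71  31  32  34  54 118 158 157 160 158 158 157 157 159 158 143  64  79 151
-0.038  81  79  61  32  33  32  66 155 158 160 159 160 155 157 157 157 162 121 119 153 150
-0.035  81  80  72  33  33  34  56  78  77  75 156 157 148 152 153 150 150 150 149 149 150
-0.032  82  77  64  32  32  33  66  80  78  79 130 154 151 150 155 152 151 149 149 149 153
-0.029  81  80  73  32  34  34  56  80  80  79 107 156 154 149 
[... 694 characters left out ...]
  69  69 127 128 128 125 125 125 127 127 127 121 123  65  46  46
-0.045  73  99  88  88  55  55  79 129 129 129 127 127 126 124 124 128 123 123  71  71  46
-0.042  92 104 104  88  51  51  78 125 125 130 127 127 125 125 124 129 129 100  61  61  39
-0.039 106 112 112  97  97  70  77  77 119 123 123 116 115 115 109 115 115 100  92  59  39
-0.036 114 114 119 115 115 100  93  93 114 109 109 100 100 102  98  98 106  92  89  58  37
-0.033 117 117 116 116 118 115 115 114 113 113 114 112 112 114 113 113 110  89  77  51  51
-0.03  96 118 116 116 116 115 115 113 115 115 113 113 116 114 114 113 106 106  72  50  50
-0.027 104 117 116 116 115 115 115 115 115 114 116 116 114 115 115 113 104 104  72  63  46
```

```bash
python3 - <<'E'
from h import *
rel([.4992,.2274,-.005],np.pi-.142)
E
```

```text
t 21.55 pos [0.4769 0.326  0.1304] yaw 2.9965 tilt [-0.013  0.004 -1.   ] gap 0.5 F [ 0.7 -1.   1.4]
dp mm [-38.2 -94.6 134.7] turn -0.003
```

Emit:
arm_command --steps '[{"dp":[-19,-47,0],"turn":0,"hand":48},{"dp":[-19,-48,0],"turn":0,"hand":48},{"dp":[0,0,0],"turn":0,"hand":48},{"dp":[0,0,40],"turn":0,"hand":48},{"dp":[0,0,35],"turn":0,"hand":48},{"dp":[0,0,0],"turn":0,"hand":48}]'

```text
time_s: 22.3
tool_pos: [0.4978, 0.2264, 0.0518]
eef_rot: [-0.009, 0.072, 0.997, 0.0]
contact_force: [-0.1, -0.3, -0.2]
finger_gap: 0.478
```

```bash
python3 - <<'E'
from h import *
rel([.4992,.2274,-.005],np.pi-.142)
c=cap('wrist');g=c['pixels'].astype(int).mean(2)
F=np.array([.54418,.21724,0]);yaw=-.142;ex=np.array([np.cos(yaw),np.sin(yaw),0]);ey=np.array([-ex[1],ex[0],0])
for s in np.arange(-.066,-.03,.003):
    print(round(s,3),' '.join('%3d'%g[int(round(v)),int(round(u))] for u,v in (proj(c,F+ex*s+ey*k+[0,0,.064]) for k in np.arange(-.020,.026,.002))))
E
```

```text
t 22.3 pos [0.4978 0.2264 0.0518] yaw 2.9966 tilt [-0.018  0.002 -1.   ] gap 0.478 F [-0.1 -0.3 -0.2]
dp mm [-2.3  1.2 56.8] turn -0.003
-0.066  93  89  94  94  93  80  80  81  87  89  90  91  94  96 101 102 106 104 102 104  97  95  59
-0.063  91  89  95  94  92  91  87  94 107 113 116 112 113 112 113 114 109 111 112 115  98  94  49
-0.06  92  90  94  93  92 108 104 103 113 114 119 114 113 114 114 114 114 124 122 126  97  95  79
-0.057  92  91  95  92  91 123 123 100 114 118 116 114 114 116 114 115 116 104 132 135  98  94  76
-0.054  94  92  95  93  91 139 136 166 189 197 187 185 181 181 178 177 173 156 143 146  95  94  66
-0.051  93  92  96  95  91 154 153 166 197 190 189 186 188 189 190 192 188 165 154 157  97  95  59
-0.048  94  92  95  94 114 172 171 170 187 188 187 187 192 189 192 186 189 163 165 168  96  95  50
-0.045  94  91  95  94 114 180 176 163 184 186 185 191 188 190 183 188 188 154 173 172  98  94  44
-0.042  94  92  96  94 108 183 176 163 186 185 191 186 191 183 186 188 186 151 172 162  97  95  75
-0.039  94  92  96  96 107 183 177 167 185 190 186 190 182 187 187 185 192 143 174 152  98  95  70
-0.036  93  94  96  96 104 182 177 156 160 156 157 153 153 154 153 159 154 161 176 124  96  95  59
-0.033  94  94  96  96  98 183 179 176 181 177 177 175 174 177 175 178 181 170 179 100  97  96  52
-0.03  94  95  94  96 140 183 181 175 182 178 177 176 173 176 176 177 180 170 181  96  96  97  44
```

The lug is confirmed at s=-46 mm, +3.7 mm lateral. I'm descending and gripping.

Emit:
arm_command --steps '[{"dp":[-1,0.6,25],"turn":0,"hand":48},{"dp":[-1,0.6,20],"turn":0,"hand":48},{"dp":[0,0,10],"turn":0,"hand":48},{"dp":[0,0,0],"turn":0,"hand":0},{"dp":[0,0,0],"turn":0,"hand":0},{"dp":[0,0,0],"turn":0,"hand":0},{"dp":[0,0,0],"turn":0,"hand":0}]'

```text
time_s: 23.22
tool_pos: [0.5011, 0.2287, -0.0006]
eef_rot: [-0.007, 0.072, 0.997, 0.002]
contact_force: [-1.5, -0.6, 6.4]
finger_gap: 0.248
```

The lug is gripped (gap 0.248, about 21 mm). The wedge sits on the 10 mm case floor now, so on the worktop the reported z should be about -0.0106. I'm lifting, turning to the bed's yaw and carrying.

Emit:
arm_command --steps '[{"dp":[0,0,-15],"turn":0,"hand":0},{"dp":[0,0,-25],"turn":0,"hand":0},{"dp":[0,0,-30],"turn":0,"hand":0},{"dp":[0,0,-35],"turn":0,"hand":0},{"dp":[0,0,0],"turn":-0.056,"hand":0},{"dp":[0,0,0],"turn":-0.056,"hand":0},{"dp":[9.6,-42.3,0],"turn":0,"hand":0},{"dp":[9.6,-42.3,0],"turn":0,"hand":0},{"dp":[9.6,-42.3,0],"turn":0,"hand":0},{"dp":[9.6,-42.3,0],"turn":0,"hand":0},{"dp":[9.6,-42.3,0],"turn":0,"hand":0},{"dp":[9.6,-42.3,0],"turn":0,"hand":0},{"dp":[9.6,-42.3,0],"turn":0,"hand":0},{"dp":[9.6,-42.3,0],"turn":0,"hand":0},{"dp":[9.6,-42.3,0],"turn":0,"hand":0},{"dp":[9.6,-42.3,0],"turn":0,"hand":0},{"dp":[0,0,0],"turn":0,"hand":0}]'

```text
time_s: 25.35
tool_pos: [0.3914, -0.1938, 0.1037]
eef_rot: [-0.008, 0.018, 1.0, 0.001]
contact_force: [0.1, 0.8, -3.5]
finger_gap: 0.244
```

```bash
python3 - <<'E'
from h import *
rel([.392,-.191,-.0106],np.pi-.032);print(r.state()['q'])
c=cap('top');a=c['pixels'];cv2.imwrite('pics/m3.png',cv2.resize(np.hstack([a[180:300,340:440],]),None,fx=4,fy=4)[:,:,::-1])
E
```

```text
t 25.35 pos [ 0.3914 -0.1938  0.1037] yaw 3.1048 tilt [-0.015  0.003 -1.   ] gap 0.244 F [ 0.1  0.8 -3.5]
dp mm [ -2.3   2.6 114.3] turn -0.0048
[-0.45678811 -0.01138195 -0.37882383  1.21814301 -0.00396618 -0.41992301]
```

The wrist force of -3.5 N matches the wedge's weight. I'm lowering in guarded steps.

Emit:
arm_command --steps '[{"dp":[0,1,40],"turn":-0.005,"hand":0},{"dp":[0,1,40],"turn":0,"hand":0},{"dp":[0,0,24],"turn":0,"hand":0},{"dp":[0,0,0],"turn":0,"hand":0},{"dp":[0,0,4],"turn":0,"hand":0},{"dp":[0,0,0],"turn":0,"hand":0}]'

```text
time_s: 26.15
tool_pos: [0.3916, -0.1894, -0.0036]
eef_rot: [-0.007, 0.013, 1.0, 0.001]
contact_force: [0.1, -0.8, -3.5]
finger_gap: 0.246
```

Emit:
arm_command --steps '[{"dp":[0,0,3],"turn":0,"hand":0},{"dp":[0,0,0],"turn":0,"hand":0}]'

```text
time_s: 26.4
tool_pos: [0.3908, -0.1893, -0.0074]
eef_rot: [-0.007, 0.014, 1.0, 0.002]
contact_force: [0.3, -0.4, -5.0]
finger_gap: 0.246
```

Emit:
arm_command --steps '[{"dp":[0,0,2],"turn":0,"hand":0},{"dp":[0,0,0],"turn":0,"hand":0}]'

```text
time_s: 26.65
tool_pos: [0.3913, -0.1894, -0.0084]
eef_rot: [-0.007, 0.014, 1.0, 0.001]
contact_force: [-2.5, 1.5, 6.6]
finger_gap: 0.25
```

Emit:
arm_command --steps '[{"dp":[0,0,1.5],"turn":0,"hand":0},{"dp":[0,0,0],"turn":0,"hand":0}]'

```text
time_s: 26.9
tool_pos: [0.3918, -0.1895, -0.0086]
eef_rot: [-0.006, 0.014, 1.0, 0.001]
contact_force: [-4.7, 4.5, 17.9]
finger_gap: 0.245
```

Contact with the worktop. I'll release so the wedge lies flat, then re-grip lightly higher.

Emit:
arm_command --steps '[{"dp":[0,0,0],"turn":0,"hand":40},{"dp":[0,0,-2],"turn":0,"hand":40},{"dp":[0,0,0],"turn":0,"hand":40},{"dp":[0,0,0],"turn":0,"hand":0},{"dp":[0,0,0],"turn":0,"hand":0},{"dp":[0,0,0],"turn":0,"hand":0}]'

```text
time_s: 27.65
tool_pos: [0.391, -0.1893, -0.0088]
eef_rot: [-0.007, 0.014, 1.0, 0.002]
contact_force: [-1.1, 1.0, 6.4]
finger_gap: 0.258
```

```bash
cat > bub.py <<'E'
from h import *
def bub(w=True):
    c=cap('top');p=cv2.resize(c['pixels'][200:258,392:418],None,fx=4,fy=4,interpolation=cv2.INTER_CUBIC).astype(int)
    R,G,B=p[...,0],p[...,1],p[...,2]
    v=(G>B*1.6)&(G>80); wh=(B>110)
    rows=np.where(v.sum(1)>3)[0];cols=np.where(v.sum(0)>40)[0];print('vial rows',rows.min()/4+200,rows.max()/4+200,'cols',cols.min()/4+392,cols.max()/4+392)
    m=p[:,cols.min()+2:cols.max()-1]
    print('B',' '.join('%d'%x for x in m[rows.min()-4:rows.max()+5:2,:,2].mean(1)))
    print('G',' '.join('%d'%x for x in m[rows.min()-4:rows.max()+5:2,:,1].mean(1)))
E
python3 - <<'E'
from bub import *
rel([.392,-.191,-.0106],np.pi-.032)
bub()
c=cap('wrist');import pickle;pickle.dump(c,open('w7.pkl','wb'))
g=c['pixels'].astype(int)
print(proj(c,[.513,-.195,.014]),proj(c,[.493,-.19,.003]))
E
```

```text
t 27.65 pos [ 0.391  -0.1893 -0.0088] yaw 3.1143 tilt [-0.014  0.003 -1.   ] gap 0.258 F [-1.1  1.   6.4]
dp mm [-1.1 -1.6  1.8] turn 0.0047
vial rows 213.25 241.0 cols 402.0 406.5
B 30 29 27 18 9 2 1 9 26 54 81 104 114 129 137 143 139 120 95 62 37 14 6 3 6 7 8 8 7 8 8 8 8 7 7 9 11 10 8 7 8 8 7 8 8 8 8 8 7 8 8 8 7 6 6 9 15 23 29 30
G 28 49 76 105 122 136 137 137 133 134 139 145 151 159 164 168 167 163 153 131 110 104 113 124 135 140 138 138 137 137 137 139 139 141 140 127 111 106 112 122 133 138 138 138 137 137 137 137 138 137 136 137 138 141 142 132 116 89 64 40
(np.float64(309.22177739537995), np.float64(516.0234470860139)) (np.float64(317.9760000840392), np.float64(465.0774683955801))
```

The top camera shows the bubble at row 219.75 and the lines at 222.75 and 230.75 (25 mm apart, as expected). That is about 22 mm off centre, agreeing with -0.04 rad. Now I'm sliding it in.

Emit:
arm_command --steps '[{"dp":[-10,0,-0.8],"turn":0,"hand":0},{"dp":[-10,0,-0.3],"turn":0,"hand":0},{"dp":[-10,0,-0.2],"turn":0,"hand":0},{"dp":[-10,0,-0.2],"turn":0,"hand":0},{"dp":[-8,0,-0.1],"turn":0,"hand":0},{"dp":[0,0,0],"turn":0,"hand":0}]'

```text
time_s: 28.5
tool_pos: [0.439, -0.1904, -0.0086]
eef_rot: [-0.008, 0.014, 1.0, 0.002]
contact_force: [-0.2, -0.1, -3.8]
finger_gap: 0.26
```

```bash
cat >> bub.py <<'E'
def bc():
    o=[]
    for _ in range(3):
        p=cap('top')['pixels'][205:250,402:407].astype(float); B=np.clip(p[...,2]-15,0,None).sum(1); k=np.argmax(cv2.GaussianBlur(B.reshape(-1,1),(1,5),0)); k=int(np.clip(k,5,40))
        w=B[k-4:k+5]; o.append(205+(np.arange(k-4,k+5)*w).sum()/w.sum())
    print('bubble row',np.round(o,2),'mean',np.mean(o).round(2),'(mid 226.75) tilt est',round((np.mean(o)-226.75)*3.12/.6,1),'mrad')
E
python3 - <<'E'
from bub import *
bub();bc();rel([.392,-.191,-.0106],np.pi-.032)
E
```

```text
vial rows 213.0 240.75 cols 402.0 406.5
B 30 28 25 18 11 6 6 6 2 6 20 47 76 104 116 128 138 143 145 131 110 76 44 16 6 3 4 7 8 8 8 8 8 7 7 8 10 10 8 7 7 8 8 8 8 8 7 8 8 8 8 8 7 7 5 7 11 19 26 31
G 25 41 68 100 119 134 138 139 139 137 136 137 141 147 153 159 166 170 173 160 132 109 108 117 130 140 140 139 139 139 139 139 139 140 143 136 117 105 110 121 132 140 140 139 139 139 139 138 138 138 138 138 139 141 145 138 123 93 65 38
bubble row [207.37 207.38 207.4 ] mean 207.38 (mid 226.75) tilt est -100.7 mrad
t 28.7 pos [ 0.4392 -0.1905 -0.0083] yaw 3.1144 tilt [-0.014  0.004 -1.   ] gap 0.26 F [ 1.1 -0.1 -5.9]
dp mm [47.1 -1.8  3. ] turn 0.0048
```

Emit:
arm_command --steps '[{"dp":[-7,0,0.3],"turn":0,"hand":0},{"dp":[-7,0,0],"turn":0,"hand":0},{"dp":[-6,0,0],"turn":0,"hand":0},{"dp":[0,0,0],"turn":0,"hand":0}]'

```text
time_s: 29.2
tool_pos: [0.4583, -0.1912, -0.0087]
eef_rot: [-0.008, 0.014, 1.0, 0.002]
contact_force: [-4.0, 0.0, -0.4]
finger_gap: 0.26
```

```bash
sed -i 's/\[205:250,402:407\]/[215:240,402:407]/; s/clip(k,5,40)/clip(k,4,20)/; s/append(205+/append(215+/' bub.py
python3 - <<'E'
from bub import *
bub();bc();rel([.392,-.191,-.0106],np.pi-.032)
E
```

```text
vial rows 212.75 236.0 cols 402.25 406.75
B 30 32 25 14 7 7 7 8 8 8 8 8 8 8 8 7 2 1 9 29 62 93 120 132 145 149 151 146 127 101 61 29 7 3 2 7 8 8 8 8 8 8 8 7 6 6 8 11 17 23 27
G 28 42 74 107 131 137 142 139 138 138 137 138 138 139 139 140 139 139 138 137 135 135 142 152 164 171 175 172 163 153 143 138 136 138 140 141 123 101 98 110 125 137 143 141 142 141 129 113 84 58 39
bubble row [223.91 223.91 223.91] mean 223.91 (mid 226.75) tilt est -14.8 mrad
t 29.4 pos [ 0.4583 -0.1912 -0.0087] yaw 3.1141 tilt [-0.015  0.003 -1.   ] gap 0.262 F [-4.4  0.2  1. ]
dp mm [66.3 -1.7  2.9] turn 0.0045
```

Emit:
arm_command --steps '[{"dp":[-6,0,0],"turn":0,"hand":0},{"dp":[-5,0,0],"turn":0,"hand":0},{"dp":[0,0,0],"turn":0,"hand":0},{"dp":[0,0,0],"turn":0,"hand":0}]'

```text
time_s: 29.9
tool_pos: [0.4696, -0.1915, -0.0087]
eef_rot: [-0.007, 0.014, 1.0, 0.002]
contact_force: [-5.4, 0.6, 2.0]
finger_gap: 0.258
```

```bash
python3 - <<'E'
from bub import *
bub();bc();rel([.392,-.191,-.0106],np.pi-.032)
E
```

```text
vial rows 212.75 230.5 cols 402.25 407.0
B 29 28 19 10 5 7 8 8 8 8 8 8 8 8 8 8 8 8 7 7 5 5 7 13 40 73 100 112 129 136 143 141 129 111 81 56 30 18 14 21
G 32 48 80 111 133 137 140 138 137 136 136 136 137 137 137 137 139 139 134 126 114 106 108 118 129 138 146 150 158 165 169 168 162 154 147 142 124 102 70 44
bubble row [226.26 226.28 226.27] mean 226.27 (mid 226.75) tilt est -2.5 mrad
t 30.1 pos [ 0.4696 -0.1915 -0.0088] yaw 3.1142 tilt [-0.015  0.003 -1.   ] gap 0.258 F [-4.2  0.6  3.2]
dp mm [77.5 -1.6  3. ] turn 0.0046
```

Line 1 is at row 222.35, so mid-vial is at about 226.4, and the bubble is at 226.3-226.5. That is level. I'm releasing and withdrawing straight up.

Emit:
arm_command --steps '[{"dp":[0,0,0],"turn":0,"hand":40},{"dp":[0,0,0],"turn":0,"hand":45},{"dp":[0,0,0],"turn":0,"hand":45},{"dp":[0,0,-20],"turn":0,"hand":45},{"dp":[0,0,-40],"turn":0,"hand":45},{"dp":[0,0,-50],"turn":0,"hand":45},{"dp":[40,0,-30],"turn":0,"hand":45},{"dp":[50,0,0],"turn":0,"hand":45},{"dp":[50,0,0],"turn":0,"hand":45},{"dp":[40,0,0],"turn":0,"hand":45},{"dp":[0,0,0],"turn":0,"hand":45}]'

```text
time_s: 31.48
tool_pos: [0.2903, -0.1868, 0.1342]
eef_rot: [-0.007, 0.015, 1.0, 0.001]
contact_force: [1.2, 0.2, -0.1]
finger_gap: 0.448
```

```bash
python3 - <<'E'
from bub import *
bub();bc();s=r.state();print(s['time_s'],s['tool_pos'],s['contact_force'])
a=cap('top')['pixels'][185:295,345:425];b=cap('scene')['pixels'][150:300,170:310]
cv2.imwrite('pics/fin.png',np.hstack([cv2.resize(a,(400,550),interpolation=cv2.INTER_CUBIC),cv2.resize(b,(400,550))])[:,:,::-1])
E
```

```text
vial rows 212.75 240.25 cols 402.25 407.0
B 26 28 21 11 7 7 7 8 8 8 8 8 8 8 8 8 8 8 8 7 6 4 4 10 36 69 96 108 124 132 140 140 130 113 84 58 30 15 5 6 5 6 7 8 8 7 7 7 8 8 8 7 6 6 8 12 18 24 27 26
G 29 47 79 108 129 134 136 134 133 133 133 133 133 133 133 133 135 135 130 123 111 103 104 112 122 131 140 145 153 159 165 165 161 152 145 138 119 101 98 109 120 130 134 132 132 132 131 131 131 131 132 132 134 135 130 120 99 77 49 31
bubble row [226.31 226.32 226.32] mean 226.32 (mid 226.75) tilt est -2.3 mrad
31.675 [ 0.29286654 -0.18724825  0.13382595] [0.41847279 0.07112403 0.42216672]
```

View pics/fin.png

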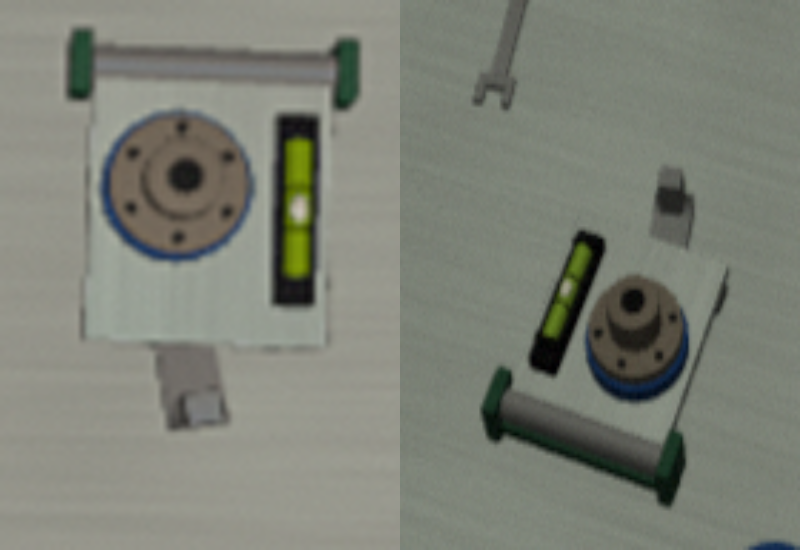

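The final picture shows the bubble centred between its lines at (297,208) in the crop and the wedge under the front edge at about (185,345). The wedge looks slightly yawed, so I'll measure that before handing in.

```bash
python3 - <<'E'
from h import *
c=cap('top');p=c['pixels'].astype(int).mean(2);q=cv2.resize(p[250:275,370:395].astype(np.float32),None,fx=4,fy=4,interpolation=cv2.INTER_CUBIC)
L=[];Rr=[]
for v in range(255,272):
    row=p[v,370:396];print(v,' '.join('%3d'%x for x in row))
s=cap('scene');g=s['pixels'].astype(int).mean(2)
print('pred scene heel',proj(s,[.4574,-.1925,.021]),proj(s,[.52,-.1925,.012]))
for v in range(193,218):print(v,' '.join('%3d'%x for x in g[v,252:282]))
E
```

```text
255 142 142 143 143 143 136 114 106 107 107 108 107 106 108 109 109 110 109 132 145 144 140 136 139 138 138
256 143 142 143 143 144 143 103  99 105 111 109 108 108 108 108 110 108 109 127 142 144 145 145 144 147 147
257 141 140 142 142 143 141 100  99 107 110 108 107 109 108 109 109 109 110 123 142 145 146 145 145 146 145
258 140 139 140 141 141 143 106 103 106 107 109 108 108 107 108 110 110 108 119 139 145 144 145 145 146 144
259 145 143 144 144 144 144 108 104 108 108 108 108 108 108 109 109 110 109 112 139 146 146 146 146 145 145
260 147 147 147 147 147 147 121 106 105 108 109 109 109 109 110 108 110 109 110 136 148 148 148 150 149 147
261 145 145 146 145 147 147 138 111 104 107 108 110 110 109 108 110 109 107 109 130 147 151 150 150 149 151
262 141 142 140 142 141 145 144 108 103 107 110 110 108 110 107 107  98  94  99 123 144 148 149 147 147 149
263 141 142 142 142 142 145 144 105 103 109 109  96  94  99 105 113 108 107 109 116 142 148 148 147 148 149
264 142 142 144 142 143 145 145 109 103 107  94  70 100 110 114 118 120 120 118 104 141 150 150 149 150 148
265 145 143 144 145 
[... 3279 characters left out ...]
  91  93  93  91  94  94  90  92  92  62 111 125 126 121 122 119 120 121 118 122
213 130 120 128 125 125 107  98  92  95  91  93  91  93  92  94  94  92  93  85  66 108 123 125 124 126 121 123 122 118 124
214 128 128 130 125 125 111 107  98  96  93  91  90  91  93  95  92  88  93  79  75 114 121 124 122 125 122 122 124 121 118
215 128 125 127 124 127 129 123 117 113 106 105  96  95  95  91  95  90  93  72  94 119 123 121 121 122 122 121 121 121 121
216 125 128 130 131 122 126 123 131 130 130 125 116 107 107 104  97  92  93  67 109 121 118 122 121 121 116 120 120 120 119
217 127 125 127 124 123 124 129 128 128 124 126 128 128 128 122 115 111 106  87 114 124 121 123 119 119 123 120 119 116 120
```

```bash
python3 - <<'E'
from h import *
c=cap('top')
P=np.array([ray(c,u,v,0.)[:2] for u,v in((375.4,256),(375.7,259),(376.3,261),(376.9,265.5),(377.4,267.3),(377.9,270))])
k=np.polyfit(P[:,0],P[:,1],1);print('left base edge',P.round(4).tolist(),'yaw',np.arctan(k[0]))
P2=[ray(c,u,v,z)[:2] for u,v,z in((388.1,256,.013),(388.7,259,.0155),(389.2,262,.0175),(389.7,265,.021),(390.2,267,.021))]
P2=np.array(P2);k2=np.polyfit(P2[:,0],P2[:,1],1);print('right top edge',P2.round(4).tolist(),np.arctan(k2[0]))
A,B=ray(c,410.6,254.3,.028),ray(c,361.6,252.6,.028);print('plate mid now',(A+B)/2,A,B)
# scene: right (+y) base edge px and left
s=cap('scene')
for u,v in((272.8,203),(272.3,208),(271.8,211),(271.2,215)):print(ray(s,u,v,0)[:2].round(4))
E
```

```text
left base edge [[0.5074, -0.1658], [0.4979, -0.1668], [0.4916, -0.1687], [0.4774, -0.1706], [0.4717, -0.1721], [0.4632, -0.1737]] yaw 0.17892186636270704
right top edge [[0.5071, -0.2043], [0.4976, -0.2058], [0.4881, -0.2071], [0.4786, -0.2081], [0.4724, -0.2097]] 0.1459582066855609
plate mid now [ 0.51410372 -0.19604014  0.028     ] [ 0.51218224 -0.27191489  0.028     ] [ 0.5160252  -0.12016539  0.028     ]
[ 0.4483 -0.18  ]
[ 0.4654 -0.1756]
[ 0.4758 -0.1736]
[ 0.4894 -0.1706]
```

The wedge is yawed about +0.16 in world against the bed's -0.03. That is 0.19 rad, inside the 0.25 limit but with little margin, because the lug was pinched slightly skewed. There is plenty of time, so I'll re-grip aligned with the lug and turn it straight.

Emit:
arm_command --steps '[{"dp":[-40,0,0],"turn":0,"hand":48},{"dp":[-50,0,0],"turn":0,"hand":48},{"dp":[-50,0,0],"turn":0,"hand":48},{"dp":[-37,0,0],"turn":0,"hand":48},{"dp":[0,0,0],"turn":-0.1,"hand":48},{"dp":[0,0,0],"turn":-0.087,"hand":48},{"dp":[0,0,0],"turn":0,"hand":48}]'

```text
time_s: 32.85
tool_pos: [0.469, -0.1917, 0.1307]
eef_rot: [-0.008, -0.079, 0.997, 0.002]
contact_force: [0.5, -0.4, -0.3]
finger_gap: 0.481
```

```bash
python3 - <<'E'
from h import *
rel([.4696,-.1915,-.0088],-np.pi+.16)
E
```

```text
t 32.85 pos [ 0.469  -0.1917  0.1307] yaw -2.9825 tilt [-0.015  0.004 -1.   ] gap 0.481 F [ 0.5 -0.4 -0.3]
dp mm [ -2.7  -0.8 139.4] turn -0.0009
```

Emit:
arm_command --steps '[{"dp":[-1.5,-0.5,40],"turn":0,"hand":48},{"dp":[-1,0,40],"turn":0,"hand":48},{"dp":[0,0,38],"turn":0,"hand":48},{"dp":[0,0,18],"turn":0,"hand":48},{"dp":[0,0,0],"turn":0,"hand":0},{"dp":[0,0,0],"turn":0,"hand":0},{"dp":[0,0,0],"turn":0,"hand":0},{"dp":[0,0,0],"turn":0,"hand":0}]'

```text
time_s: 33.85
tool_pos: [0.4687, -0.1913, -0.0049]
eef_rot: [-0.008, -0.08, 0.997, 0.002]
contact_force: [-2.4, 0.1, -6.6]
finger_gap: 0.242
```

Emit:
arm_command --steps '[{"dp":[0,0,0],"turn":0.05,"hand":0},{"dp":[0,0,0],"turn":0.05,"hand":0},{"dp":[0,0,0],"turn":0.05,"hand":0},{"dp":[0,0,0],"turn":0.03,"hand":0},{"dp":[0,0,0],"turn":0,"hand":0}]'

```text
time_s: 34.48
tool_pos: [0.4694, -0.1912, -0.0049]
eef_rot: [-0.007, 0.01, 1.0, 0.002]
contact_force: [-0.7, 2.6, -6.5]
finger_gap: 0.24
```

```bash
python3 - <<'E'
from bub import *
bub();bc();rel([.4696,-.1915,-.0088],np.pi-.032)
E
```

```text
vial rows 212.5 230.5 cols 402.25 407.0
B 29 28 22 13 6 6 7 8 8 8 8 8 9 9 8 8 8 8 8 7 7 7 6 2 8 23 52 81 110 126 138 145 145 141 123 101 68 41 21 19 23
G 29 41 69 99 126 136 140 140 138 137 136 137 137 137 137 137 137 139 136 129 118 107 105 115 126 129 134 138 146 155 163 168 170 171 162 152 128 103 72 48 31
bubble row [226.88 226.9  226.88] mean 226.89 (mid 226.75) tilt est 0.7 mrad
t 34.675 pos [ 0.4694 -0.1913 -0.0049] yaw 3.1217 tilt [-0.015  0.004 -1.   ] gap 0.243 F [-0.1  3.3 -6.4]
dp mm [-0.3 -0.2  3.9] turn 0.0121
```

Gap 0.24, aligned. The bubble is still within its lines. I'm releasing, withdrawing and re-measuring.

Emit:
arm_command --steps '[{"dp":[0,0,0],"turn":0,"hand":40},{"dp":[0,0,0],"turn":0,"hand":45},{"dp":[0,0,0],"turn":0,"hand":45},{"dp":[0,0,-20],"turn":0,"hand":45},{"dp":[0,0,-40],"turn":0,"hand":45},{"dp":[0,0,-50],"turn":0,"hand":45},{"dp":[40,0,-30],"turn":0,"hand":45},{"dp":[50,0,0],"turn":0,"hand":45},{"dp":[50,0,0],"turn":0,"hand":45},{"dp":[40,0,0],"turn":0,"hand":45},{"dp":[0,0,0],"turn":0,"hand":45}]'

```text
time_s: 36.05
tool_pos: [0.2898, -0.1883, 0.1384]
eef_rot: [-0.007, 0.011, 1.0, 0.001]
contact_force: [0.5, 0.2, 0.1]
finger_gap: 0.453
```

```bash
python3 - <<'E'
from bub import *
bub();bc()
c=cap('top');p=c['pixels'].astype(float).mean(2)
L=[];H=[]
for v in range(257,270):
    row=p[v,366:400]; x=np.arange(366,400); d=np.where(row<127)[0]
    i=d[0];j=d[-1]
    l=x[i-1]+(row[i-1]-127)/(row[i-1]-row[i]); h=x[j]+(127-row[j])/(row[j+1]-row[j])
    L.append(ray(c,l,v,0)[:2]);H.append(ray(c,h,v,.01)[:2])
L=np.array(L);H=np.array(H)
for n,a in(('left base',L),('right',H)): k=np.polyfit(a[:,0],a[:,1],1);print(n,'yaw',np.arctan(k[0]).round(3),a[[0,-1]].round(4).tolist())
print(r.state()['tool_pos'],r.state()['time_s'])
E
```

```text
vial rows 212.75 240.25 cols 402.25 407.0
B 28 28 20 10 6 7 7 8 8 8 8 8 8 8 8 8 8 8 8 7 5 3 6 16 46 81 106 115 127 133 138 137 126 108 80 55 26 10 3 6 6 7 7 7 8 9 8 7 7 8 8 7 7 6 7 9 15 22 26 26
G 31 48 80 108 129 134 137 134 133 133 133 132 133 133 133 133 135 135 131 123 111 102 104 114 126 137 145 148 155 160 164 164 158 149 141 135 117 101 99 109 121 130 134 133 132 131 131 131 132 132 132 132 134 135 130 119 97 74 47 31
bubble row [226.18 226.19 226.18] mean 226.18 (mid 226.75) tilt est -3.0 mrad
left base yaw 0.002 [[0.5043, -0.172], [0.4664, -0.1724]]
right yaw 0.021 [[0.5042, -0.2113], [0.4665, -0.2118]]
[ 0.29236065 -0.18850804  0.13775236] 36.3
```

The wedge is straight (yaw about 0.01, or 0.04 rad off the bed axis), the bubble is midway within about 1.5 mrad, and the arm is clear. Handing in.

```bash
python3 -c "
from station import r
print(r.sign_off())"
```

```text
the job is handed in; nothing more can be done
None
```

The wedge is under the middle of the bed's front edge, the plate reads level, and the job is handed in. The clock stood at about 36 s of the 72 s; no verdict was reported.

I opened the right case first and found the flat packer, which I left alone. The middle case held the wedge. I lifted it out by its lug, slid it in until the bubble centred, and let go. The left case stayed closed.

**Last checks, from the top camera:**
- **Bubble:** it sits midway between the two lines. That is an estimated tilt of 1.5 to 3 mrad, depending on where I take the middle, against the 8 mrad allowed.
- **Wedge:** about 0.04 rad off the bed axis and within a few millimetres of the middle. The thin end is about 55 mm in past the edge, worked out from the gripper position rather than seen.
- **Arm:** clear of everything, with forces near zero.
- **Not measured:** I did not re-measure the other things on the worktop. No path went through them, and the forces showed no contact.

**What disagreed or went wrong on the way:**
- **Height reading:** the gripper's real height was about 40 mm above the reported TCP. My first grasp closed on nothing; I corrected for this from the pictures.
- **Wrist limit:** joint 6 hit its limit on the first approach and left the tool tilted. I undid the tilt at the opposite limit.
- **Crooked wedge:** after the first slide-in the wedge sat about 0.19 rad askew because the lug was pinched slightly crooked. I gripped it again, straightened it and re-checked.

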